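Clear the debris from under the drying rack

ROBOT

A 6-joint arm with a two-finger parallel gripper is mounted at the origin on the work surface. World frame = base frame: x ahead of the robot, y to its left, z up, the work surface at z = 0. Lengths are in m, angles in rad, forces in N, time in s.
With the tool pointing down it reaches from about 0.375 to 0.9 m from the base axis. Payload 3.1 kg.
Tool frame: the origin (TCP) lies on the centre line of the jaws, within the pads' length; the fingertips stand 11 mm ahead of it and the grasp point (between the pads) lies 8 mm behind it; z points along the fingers, y is the line along which they close (so a half turn about z gives the same grasp; the last joint's range is limited). The gripper opens to 85 mm and grips with 20 to 120 N. Pads are 22 mm wide; open, the fingers measure 114 mm over their backs; the gripper's body (76 mm by 85 mm) begins 54 mm behind the grasp point. The pads swing forward as they close: fully open they stand 13 mm farther back than shut.
Start: joints at [1.169, 0.527, 1.433, -0, 1.181, -0.178], TCP at [0.138, 0.61, 0.242] pointing down, gripper open.
Joint ranges: [-3.08, 3.08], [-0.75, 2.2], [0.22, 2.44], [-1.43, 4.57], [0, 2.65], [-2.85, 2.85]. Speed limits (rad/s): [2.79, 2.79, 3.14, 3.14, 3.14, 3.14].

INTERFACE

Orientations are given as a unit quaternion [x, y, z, w].
In Python, from plant import monitor, eyes, manip gives the robot as it stands. The module is installed in compiled form; this text tells all that it offers.
- The arm moves only by the tool apply_moves, never from a script. Its argument "steps" is a list of rows, each a list of 2 entries, a list of its own where there are three numbers: the shift along the tool's x, y, z each as a share of 1000 mm, from -1 to 1, then the turn about the tool's z as a share of 360 degrees, from -1 to 1. In form: [[[x, y, z], turn], ...]. A call has 1 to 8 rows; each row is the pose to reach, as a shift and turn from the pose commanded when the call began, along the tool's axes at that moment, turning the shorter way round; what a row does not reach only later rows make up. A row lasts 1/10 s, in which the tool goes at most 50 mm and 8.59 degrees, less where a joint would pass 70% of its speed; a pose out of reach is approached as far as the arm can. A call with a number of a shift or a turn outside -1 to 1 is refused whole. A call with a gripper value outside its range is refused whole. "fingers" is the opening, from 0 (shut) to 1 (fully open), set as the call begins (left out, the last holds). The fingers move at their own pace and stop on an object; the grip force is fixed at half the most. Time passes only in rows, so rows that repeat a pose let the fingers close. It gives the time, the measured TCP pose, the force, the opening and the grip force at its end, in the units of the state.
- monitor.read_state(): the state, without advancing time (a new reading comes with each control period).
- eyes.read_camera(name): name is "scene" or "top" or "wrist"; returns a dict with "pixels" (420x560x3 uint8, red, green, blue), "vertical_fov" (degrees; the focal length in pixels is half the picture's height over the tangent of half this angle, whatever the lens; pixels are square), "cx", "cy" (the principal point, pixels), "rvec" (rotation vector, rad) and "tvec" (3), from world to camera coordinates, as OpenCV has them; the wrist camera has in their place "tool_from_camera" (4x4, takes a point from camera to tool coordinates, whose origin is the TCP and whose axes are the flange's). Camera axes: x right, y down, z forward; pixel columns grow to the right and rows downward; lengths in m; the calibration is good to about 2 mm. A picture is of the moment at which its call begins: read the wrist's pose just before it. There is no depth.
- manip.hand_in(): hands the job in; it is judged then, once.
The state is a dict: "clock": time; "q": joint angles; "dq": joint speeds; "effort": joint torques, N m; "eef_pos": TCP position; "tcp_rot": TCP orientation; "wrist_force": force on the tool from outside, world axes, zero at the start; "ft_torque": the same for the moment, N m; "width": opening from 0.0 (shut) to 1.0 (fully open); "grasp_force": force on a finger pad.
Only numpy, scipy, OpenCV 4.12 (cv2) and the standard library are available. Lean on these libraries where they do the work, as an engineer would, in place of code of your own. Each camera call takes 0.05 s, during which the arm holds its last target. There are 200 camera calls.

TASK

Lift the amber jar out of the way and stand it upright in the low white tray, then get the used rubber stopper and the snapped-off clamp arm out from under the wire drying rack and put both right inside the dark grey waste bin, nothing sticking out over its rim. The rack is bolted down and carries glassware: reach in under its front edge without knocking it hard, do not tip the jar over, and leave the beaker, the white bottle and the tip box where they are.

Things in the scene. Friction and masses are not known exactly. Their poses are not given: they have to be found in the camera images.
- rack: Steel wire drying rack bolted down, 220 (x) x 360 (y) mm. Origin on the bench under its centre, +x away from the robot. Wires at 146 to 154 mm height: 8 mm front bar along y at x = -110 mm, 6 mm wires running back every 45 mm. 12 mm legs at x = +-110, y = +-180 mm. Open in front and below. A white drip tray with the beaker covers the back (x 35 to 105 mm, top at 160 mm).
- rack_front (a point): Middle of the rack's front bar, on the bar's axis, 150 mm above the bench. Axes as the rack's.
- stopper: Dark rubber stopper, a tapered plug standing on its small end under the rack, about 25 to 40 mm behind the front bar: 30 mm across at the bottom, 36 mm at the top, 32 mm high. Origin at the centre of its underside, z up. It stands beside the clamp arm, on either side of it.
- clamp: Snapped aluminium lab clamp arm lying flat under the rack, 200 g. Origin under its boss: a block 40 (x -20 to 20) x 28 x 28 mm high with a bolt head to 35 mm. A shank 18 wide, 24 high runs along +x to 90 mm, then a jaw 34 wide, 24 high to 110 mm and a broken prong to 121 mm. Boss towards the robot, 25 to 40 mm behind the front bar; the rest lies deeper and droops if held by the boss.
- clamp_mid (a point): Point on the clamp arm's shank close to its centre of mass, 45 mm from the origin along x and 12 mm above its underside; axes as the clamp arm's.
- clamp_tip (a point): Point at the jaw end of the clamp arm, 110 mm from the origin along x, 12 mm above its underside.
- jar: Capped amber jar, 56 mm across and 115 mm high, 300 g, standing on the bench in front of the rack and blocking the way in. Origin at the centre of its underside, z up.
- tray: Low white square tray fixed to the bench, 160 x 160 mm, 14 mm high, walls and floor 4 mm. Origin at the centre of its underside. Left or right of the rack's front.
- bin: Open dark grey waste bin fixed to the bench, 210 (x) x 160 (y) mm outside, 100 mm high, walls and floor 4 mm. Origin at the centre of its underside. On the other side from the tray.
- beaker: Glass beaker, 60 mm across, 75 mm high, standing on the rack's drip tray at the back. Leave alone. Origin at the centre of its underside.
- flask: White plastic bottle with a cap, 68 mm across, 130 mm high, on the bench beside the rack. Leave alone. Origin at the centre of its underside.
- tipbox: Pipette tip box, 80 x 120 x 70 mm, on the bench at the rack's other side. Leave alone. Origin at the centre of its underside.
Not all that is in view belongs to the job. Of the things like the clamp, leave any that is blue; of the rest the smaller one is meant.

How it is judged:
On the way:
1. the jar stands upright, released, in the tray, with neither piece of debris in the bin yet (x of jar in the frame of tray between -0.055 and 0.055 m and y of jar in the frame of tray between -0.055 and 0.055 m and z of jar in the frame of tray below 0.015 m and angle between jar's own z axis and vertical below 0.1 rad and contact force between the fingers and jar below 0.1 N and not (x of stopper in the frame of bin between -0.102 and 0.102 m and y of stopper in the frame of bin between -0.077 and 0.077 m and z of stopper in the frame of bin below 0.095 m) and not (x of clamp in the frame of bin between -0.102 and 0.102 m and y of clamp in the frame of bin between -0.077 and 0.077 m and z of each of clamp, clamp_tip in the frame of bin below 0.098 m and x of clamp_tip in the frame of bin between -0.102 and 0.102 m and y of clamp_tip in the frame of bin between -0.077 and 0.077 m)), for 0.2 s.
At the end, for the whole second after the job is handed in: The jar stands upright (within 0.1 rad) on the tray's floor, within 55 mm of its centre along each of its sides; the stopper and both ends of the clamp arm are inside the bin's walls and below its rim; the jar is at rest and everything is released (x of jar in the frame of tray between -0.055 and 0.055 m and y of jar in the frame of tray between -0.055 and 0.055 m and z of jar in the frame of tray below 0.015 m and angle between jar's own z axis and vertical below 0.1 rad and contact force between the fingers and jar below 0.1 N and x of stopper in the frame of bin between -0.102 and 0.102 m and y of stopper in the frame of bin between -0.077 and 0.077 m and z of stopper in the frame of bin below 0.095 m and x of clamp in the frame of bin between -0.102 and 0.102 m and y of clamp in the frame of bin between -0.077 and 0.077 m and z of each of clamp, clamp_tip in the frame of bin below 0.098 m and x of clamp_tip in the frame of bin between -0.102 and 0.102 m and y of clamp_tip in the frame of bin between -0.077 and 0.077 m and linear speed of jar below 0.03 m/s); the robot touches nothing.
It fails at once if the rack is hit or pressed with more than 20 N (contact force between any of the arm, the fingers and rack above 20 N).
It fails at once if the jar is tipped by more than 0.6 rad (angle between jar's own z axis and vertical above 0.6 rad).
It fails at once if the beaker, the white bottle or the tip box is moved by more than 20 mm (distance of any of beaker, flask, tipbox from where it was at the start of the episode above 0.02 m).
It also fails if it takes over 72 s, if anything falls off the work surface, if the arm or the gripper's body presses on something with over 40 N, if the wrist force passes 120 N, or if a joint passes its speed limit or range.

## Working session

There is one attempt and no reset: what is moved stays moved. The work goes in short steps, Python scripts to look and compute and a tool call to move; the robot and the scene stay as the last step left them, time stands still between calls to the robot, and variables do not carry over. Pictures are saved under pics/ and viewed, at most 10 in all, crops included, and the job is handed in when it is done.

Besides the shell and the picture viewer there is one more tool, called after "Call:" by a JSON object that holds its "fn" and its "kwargs", one argument or row to a line. apply_moves: Moves the arm, as the interface text tells. Its arguments: {"type":"object","properties":{"steps":{"type":"array","items":{"type":"array"}},"fingers":{"type":"number"}},"required":["steps"]}

```bash
mkdir -p pics
cat > h.py <<'E'
import numpy as np, cv2, json, pickle
from plant import monitor, eyes, manip
from scipy.spatial.transform import Rotation as R
def snap(name,fn):
    s=monitor.read_state(); d=eyes.read_camera(name)
    cv2.imwrite('pics/'+fn+'.png',d['pixels'][:,:,::-1])
    f=210/np.tan(np.radians(d['vertical_fov'])/2)
    if name=='wrist':
        T=np.eye(4);T[:3,:3]=R.from_quat(s['tcp_rot']).as_matrix();T[:3,3]=s['eef_pos']
        M=T@np.array(d['tool_from_camera']); Rc=M[:3,:3]; C=M[:3,3]
    else:
        Rw=R.from_rotvec(np.ravel(d['rvec'])).as_matrix(); Rc=Rw.T; C=-Rc@np.ravel(d['tvec'])
    pickle.dump((f,d['cx'],d['cy'],Rc,C),open('pics/'+fn+'.pkl','wb'))
    return d
def ray(fn,u,v):
    f,cx,cy,Rc,C=pickle.load(open('pics/'+fn+'.pkl','rb'))
    return C,Rc@np.array([(u-cx)/f,(v-cy)/f,1])
def at(fn,u,v,z):
    C,d=ray(fn,u,v); return (C+d*(z-C[2])/d[2]).round(4)
def tri(*obs):
    A=0;b=0
    for o in obs:
        C,d=ray(*o); d=d/np.linalg.norm(d); P=np.eye(3)-np.outer(d,d); A=A+P;b=b+P@C
    x=np.linalg.solve(A,b)
    return x.round(4)
def proj(fn,p):
    f,cx,cy,Rc,C=pickle.load(open('pics/'+fn+'.pkl','rb'))
    q=Rc.T@(np.array(p)-C); return (np.array([cx,cy])+f*q[:2]/q[2]).round(1)
E
python3 - <<'E'
from h import *
print(monitor.read_state())
for n in ['scene','top','wrist']:
    d=snap(n,n+'0'); print(n,d['vertical_fov'],d['cx'],d['cy'],d.get('tool_from_camera'))
    print(pickle.load(open(f'pics/{n}0.pkl','rb'))[3:])
a=cv2.imread('pics/scene0.png');b=cv2.imread('pics/top0.png')
E
```

```text
{'clock': 0.0, 'q': array([ 1.16952055e+00,  5.28449274e-01,  1.43390508e+00,  1.16173536e-06,
        1.18138108e+00, -1.78530896e-01]), 'dq': array([ 0.0003346 , -0.00055407, -0.00144993,  0.00078315, -0.00086436,
        0.00138258]), 'effort': array([-1.52527740e-03, -4.42349482e+01, -1.78023756e+01, -2.98638233e-04,
        8.57886480e-03, -4.57898636e-05]), 'eef_pos': array([0.13778385, 0.60891779, 0.24134308]), 'tcp_rot': array([ 1.11142497e-01,  9.93803903e-01, -1.02652819e-03, -3.06781608e-04]), 'wrist_force': array([-0.88108004,  0.01724264,  0.65806155]), 'ft_torque': array([-0.01129416,  0.02145388,  0.04408765]), 'grasp_force': 0.0, 'width': 0.9992952718626056}
scene 54.55471961119537 282.6232746077605 207.64850165485683 None
(array([[ 9.99712139e-01, -8.36541935e-05,  2.39923302e-02],
       [-1.77373944e-02, -6.75960161e-01,  7.36724674e-01],
       [ 1.61562293e-02, -7.36938161e-01, -6.75767062e-01]]), array([ 0.55279749, -0.70036693,  0.84943258]))
top 42.64203071412922 277.36181796282 210.3801355542168 None
(array([[-0.02560744, -0.99286494,  0.11646233],
       [-0.99951473,  0.02749601,  0.01463832],
       [-0.01773613, -0.11603097, -0.99308723]]), array([0.40654818, 0.10410214, 1.71270226]))
wrist 58.83207807024947 286.9772415932965 203.92742286632446 [[-9.98893135e-04 -9.58867873e-01 -2.83851024e-01  7.06707398e-02]
 [ 9.99999323e-01 -1.12721007e-03  2.88718569e-04  8.10792411e-04]
 [-5.96802692e-04 -2.83850543e-01  9.58868350e-01 -1.31463923e-01]
 [ 0.00000000e+00  0.00000000e+00  0.00000000e+00  1.00000000e+00]]
(array([[ 0.22192845,  0.9351308 ,  0.276185  ],
       [ 0.9750621 , -0.21246491, -0.06412925],
       [-0.00128961,  0.28352963, -0.95896261]]), array([0.06917975, 0.62562512, 0.37293624]))
```

View pics/scene0.png

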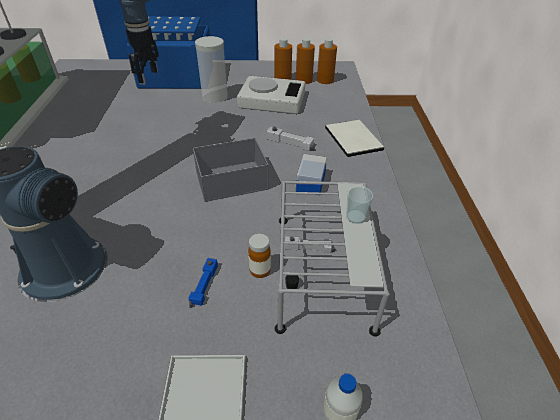

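View pics/top0.png

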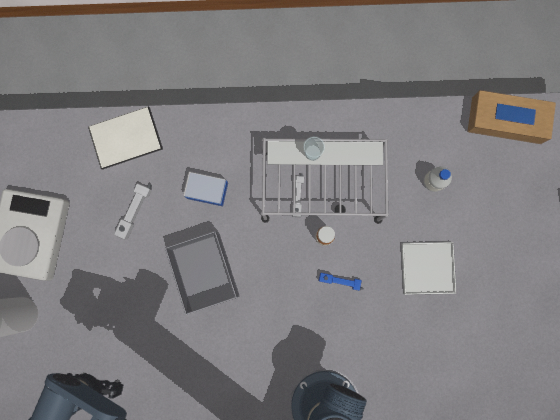

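The scene view shows the jar at about (259,256), the stopper at (292,281), the clamp at (310,244) and the bin at (233,168). The tray is at (204,390). The top view shows the jar cap at (325,235), the clamp at (299,195), the stopper at (338,208), the bin at (201,267) and the tray at (428,267). The blue clamp and the bigger grey one at (132,210) are distractors.

Run:
```python
from h import *
a=cv2.imread('pics/top0.png');b=cv2.imread('pics/scene0.png')
A=cv2.resize(a[125:250,250:400],(720,600),interpolation=cv2.INTER_CUBIC)
cv2.imwrite('pics/c1.png',A)
B=cv2.resize(b[170:340,225:395],(600,600),interpolation=cv2.INTER_CUBIC)
cv2.imwrite('pics/c2.png',B)
for n,uv in dict(tr=[(402,242),(453,241),(455,293),(405,294)]).items():
  for p in uv: print(n,at('top0',*p,.014))
for p in [(164,236),(214,223),(238,297),(187,312)]: print('bin',at('top0',*p,.1))
```

```text
tr [ 0.4948 -0.2601  0.014 ]
tr [ 0.4937 -0.4198  0.014 ]
tr [ 0.3323 -0.4157  0.014 ]
tr [ 0.3331 -0.261   0.014 ]
bin [0.5274 0.4713 0.1   ]
bin [0.5627 0.3199 0.1   ]
bin [0.3403 0.2512 0.1   ]
bin [0.3002 0.4032 0.1   ]
```

View pics/c1.png

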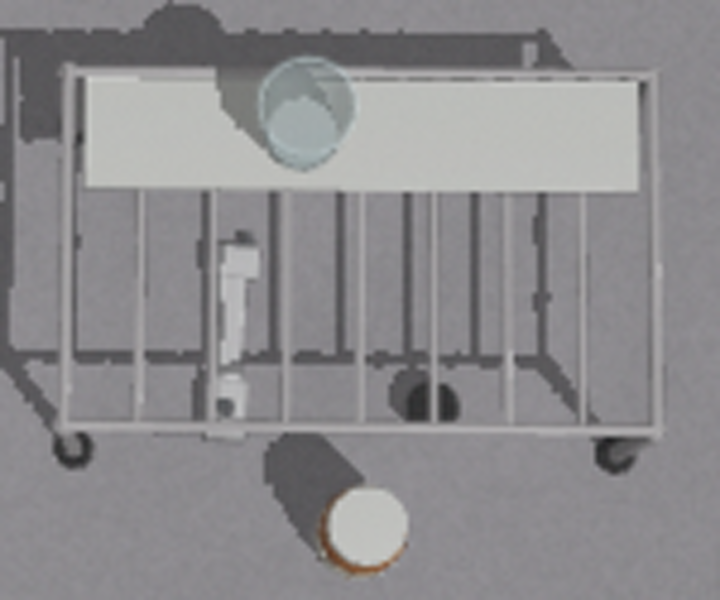

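View pics/c2.png

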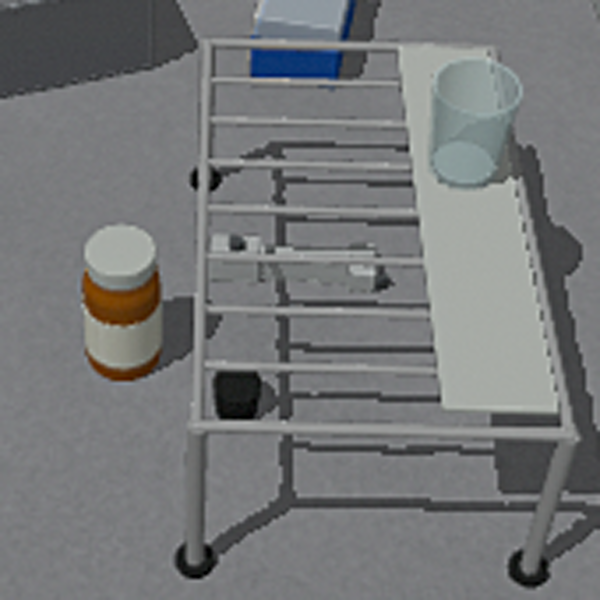

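c1 shows the bar line at v≈430, the clamp boss at (228,395) with its bolt at (226,407), the jaw at (240,262), the stopper top at (435,402) and the jar cap at (368,526). c2 shows the bolt at (237,242), the jaw end at (372,268), the stopper top at (237,378) and the cap centre at (121,246).

```bash
cat >> h.py <<'E'
def c1(u,v): return ('top0',250+u/4.8,125+v/4.8)
def c2(u,v): return ('scene0',225+u/3.529,170+v/3.529)
E
python3 - <<'E'
from h import *
for n,a,b in [('bolt',(226,407),(237,242)),('jaw end',(240,248),(374,250)),('stopper top',(434,401),(237,380)),('cap',(368,526),(121,243)),('barL',(68,430),(206,42)),('barR',(655,431),(196,427))]:
    print(n,tri(c1(*a),c2(*b)))
print('bar z15',at(*c1(68,430),.15),at(*c1(655,431),.15),at(*c2(206,42),.15),at(*c2(196,427),.15))
print('bolt',at(*c1(226,407),.035),at(*c2(237,242),.035))
print('boss front edge(top)',at(*c1(210,432),.028),at(*c1(243,437),.028),at(*c2(210,240),.028))
print('jaw',at(*c1(240,244),.024),at(*c1(240,262),.024))
print('stop',at(*c1(434,401),.032),at(*c2(237,380),.032))
print('cap',at(*c1(368,526),.115),at(*c2(121,243),.115))
E
```

```text
bolt [0.605  0.0668 0.0301]
jaw end [0.71   0.0545 0.034 ]
stopper top [ 0.6024 -0.0692  0.0332]
cap [ 0.5184 -0.0165  0.1183]
barL [0.58   0.1661 0.1498]
barR [ 0.5687 -0.1909  0.1457]
bar z15 [0.5785 0.166  0.15  ] [ 0.5681 -0.1901  0.15  ] [0.5815 0.1661 0.15  ] [ 0.5688 -0.194   0.15  ]
bolt [0.6034 0.0669 0.035 ] [0.6056 0.0624 0.035 ]
boss front edge(top) [0.5881 0.0777 0.028 ] [0.5842 0.0562 0.028 ] [0.585  0.0712 0.028 ]
jaw [0.7132 0.0541 0.024 ] [0.7011 0.0545 0.024 ]
stop [ 0.604  -0.0692  0.032 ] [ 0.6011 -0.0684  0.032 ]
cap [ 0.5175 -0.0169  0.115 ] [ 0.5194 -0.0132  0.115 ]
```

```bash
cat >> h.py <<'E'
def go(x,y,z,yaw):  # yaw = world heading of tool -x axis (deg); prints shift & turn
    s=monitor.read_state(); M=R.from_quat(s['tcp_rot']).as_matrix()
    cur=np.degrees(np.arctan2(-M[1,0],-M[0,0])); t=(yaw-cur+180)%360-180
    print('shift',(M.T@(np.array([x,y,z])-s['eef_pos'])).round(4),'turn',round(-t/360,4),'pos',s['eef_pos'].round(4),'yaw',cur.round(2),'tilt z',M[:,2].round(4),'q',s['q'].round(2),'t',round(s['clock'],2))
E
python3 -c "
from h import *
go(.5185,-.015,.24,0)"
```

```text
shift [-0.5091 -0.5245  0.0023] turn -0.0355 pos [0.1379 0.6091 0.2416] yaw -12.77 tilt z [-7.0e-04 -1.5e-03 -1.0e+00] q [ 1.17  0.53  1.43  0.    1.18 -0.18] t 0.15
```

Call:
{"fn": "apply_moves", "kwargs": {
  "steps": [
    [[-0.509, -0.5245, 0.002], -0.0355],
    [[-0.509, -0.5245, 0.002], -0.0355],
    [[-0.509, -0.5245, 0.002], -0.0355],
    [[-0.509, -0.5245, 0.002], -0.0355],
    [[-0.509, -0.5245, 0.002], -0.0355],
    [[-0.509, -0.5245, 0.002], -0.0355],
    [[-0.509, -0.5245, 0.002], -0.0355],
    [[-0.509, -0.5245, 0.002], -0.0355]
  ],
  "fingers": 1
}}

```text
clock: 0.95
eef_pos: [0.3469, 0.2663, 0.2413]
tcp_rot: [-0.0, 1.0, 0.0, 0.0]
wrist_force: [1.0, 0.3, 0.5]
width: 1.004
grasp_force: 0.0
```

```bash
python3 -c "
from h import *
go(.5185,-.015,.24,0)"
```

```text
shift [-0.1714 -0.2814  0.0013] turn 0.0001 pos [0.3469 0.2663 0.2413] yaw 0.04 tilt z [ 3.e-04  1.e-04 -1.e+00] q [ 0.4   0.28  1.88  0.    0.98 -1.17] t 0.95
```

Call:
{"fn": "apply_moves", "kwargs": {
  "steps": [
    [[-0.171, -0.281, 0], 0],
    [[-0.171, -0.281, 0], 0],
    [[-0.171, -0.281, 0], 0],
    [[-0.171, -0.281, 0], 0],
    [[-0.171, -0.281, 0], 0],
    [[-0.171, -0.281, 0], 0],
    [[-0.171, -0.281, 0], 0],
    [[-0.171, -0.281, 0], 0]
  ]
}}

```text
clock: 1.75
eef_pos: [0.5202, -0.0168, 0.2411]
tcp_rot: [0.002, 1.0, -0.001, 0.001]
wrist_force: [-0.5, 0.3, 0.2]
width: 1.001
grasp_force: 0.0
```

```bash
python3 -c "
from h import *
go(.5185,-.015,.077,0)
snap('wrist','w1')
print(proj('w1',[.5185,-.015,.115]),proj('w1',[.573,-.015,.15]),proj('w1',[.603,-.069,.032]))"
```

```text
shift [0.0021 0.002  0.1641] turn -0.0007 pos [ 0.5202 -0.0168  0.2411] yaw -0.26 tilt z [ 0.0028 -0.0015 -1.    ] q [-0.25  0.39  1.7  -0.    1.05 -1.81] t 1.75
[289.  193.5] [289.5 286. ] [234.7 254.2]
```

View pics/w1.png

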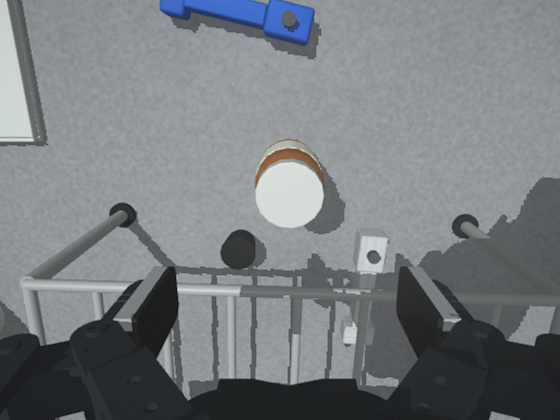

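The wrist picture has the cap at (290,192), which agrees with the measurement. The stopper is at (238,249) and the boss at (372,250). Descending on the jar next.

Call:
{"fn": "apply_moves", "kwargs": {
  "steps": [
    [[0.002, 0.002, 0.05], 0],
    [[0.002, 0.002, 0.1], 0],
    [[0.002, 0.002, 0.14], 0],
    [[0.002, 0.002, 0.164], 0],
    [[0.002, 0.002, 0.164], 0],
    [[0.002, 0.002, 0.164], 0]
  ]
}}

```text
clock: 2.4
eef_pos: [0.5148, -0.0099, 0.0774]
tcp_rot: [-0.001, 1.0, 0.0, -0.001]
wrist_force: [-0.2, 0.5, 0.4]
width: 1.003
grasp_force: 0.0
```

Call:
{"fn": "apply_moves", "kwargs": {
  "steps": [
    [[0, 0, 0], 0],
    [[0, 0, 0], 0],
    [[0, 0, 0], 0],
    [[0, 0, 0], 0],
    [[0, 0, 0], 0],
    [[0, 0, 0], 0],
    [[0, 0, 0], 0]
  ],
  "fingers": 0
}}

```text
clock: 3.1
eef_pos: [0.5168, -0.0113, 0.0794]
tcp_rot: [-0.0, 1.0, -0.001, 0.002]
wrist_force: [-0.8, -0.1, 6.8]
width: 0.626
grasp_force: 61.8
```

Call:
{"fn": "apply_moves", "kwargs": {
  "steps": [
    [[0, 0, -0.03], 0],
    [[0.01, 0, -0.06], 0],
    [[0.03, 0, -0.08], 0],
    [[0.05, -0.05, -0.08], 0],
    [[0.07, -0.1, -0.08], 0],
    [[0.09, -0.145, -0.08], 0],
    [[0.1, -0.19, -0.08], 0],
    [[0.103, -0.22, -0.08], 0]
  ]
}}

```text
clock: 3.9
eef_pos: [0.4111, -0.2336, 0.1581]
tcp_rot: [0.001, 1.0, -0.001, 0.0]
wrist_force: [-0.1, 0.6, -2.7]
width: 0.621
grasp_force: 66.0
```

```bash
python3 -c "
from h import *
go(.4135,-.339,.085,0)
print(monitor.read_state()['wrist_force'])"
```

```text
shift [-0.0025 -0.1053  0.0732] turn -0.0003 pos [ 0.4111 -0.2336  0.1581] yaw -0.12 tilt z [ 8.0e-04 -1.3e-03 -1.0e+00] q [-0.75  0.46  1.89 -0.    0.79 -2.32] t 3.9
[-0.05250897  0.58730015 -2.71686832]
```

Call:
{"fn": "apply_moves", "kwargs": {
  "steps": [
    [[-0.0025, -0.05, 0], 0],
    [[-0.0025, -0.09, 0.01], 0],
    [[-0.0025, -0.105, 0.04], 0],
    [[-0.0025, -0.105, 0.06], 0],
    [[-0.0025, -0.105, 0.068], 0],
    [[-0.0025, -0.105, 0.072], 0],
    [[-0.0025, -0.105, 0.074], 0],
    [[-0.0025, -0.105, 0.074], 0]
  ]
}}

```text
clock: 4.7
eef_pos: [0.4154, -0.3358, 0.084]
tcp_rot: [-0.001, 1.0, -0.001, 0.0]
wrist_force: [-0.3, 0.0, -3.1]
width: 0.627
grasp_force: 65.9
```

Call:
{"fn": "apply_moves", "kwargs": {
  "steps": [
    [[0, 0, 0.002], 0],
    [[0, 0, 0.002], 0]
  ]
}}

```text
clock: 4.9
eef_pos: [0.4158, -0.3361, 0.0835]
tcp_rot: [-0.0, 1.0, -0.001, 0.001]
wrist_force: [-0.5, 0.6, 7.3]
width: 0.624
grasp_force: 67.0
```

Now touching; release it and lift off.

Call:
{"fn": "apply_moves", "kwargs": {
  "steps": [
    [[0, 0, 0], 0],
    [[0, 0, 0], 0],
    [[0, 0, 0], 0],
    [[0, 0, 0], 0],
    [[0, 0, 0], 0],
    [[0, 0, 0], 0]
  ],
  "fingers": 1
}}

```text
clock: 5.5
eef_pos: [0.4149, -0.3359, 0.0811]
tcp_rot: [-0.0, 1.0, 0.0, -0.0]
wrist_force: [-0.9, -0.7, -0.1]
width: 1.0
grasp_force: 0.0
```

Call:
{"fn": "apply_moves", "kwargs": {
  "steps": [
    [[0, 0, -0.04], 0],
    [[0, 0, -0.08], 0],
    [[0, 0, -0.12], 0],
    [[0, 0, -0.15], 0],
    [[0, 0, -0.15], 0]
  ]
}}

```text
clock: 6.0
eef_pos: [0.4168, -0.3381, 0.2357]
tcp_rot: [-0.0, 1.0, -0.004, 0.003]
wrist_force: [-0.5, -0.3, -0.4]
width: 1.003
grasp_force: 0.0
```

Call:
{"fn": "apply_moves", "kwargs": {
  "steps": [
    [[-0.4, -0.32, 0], 0],
    [[-0.4, -0.32, 0], 0],
    [[-0.4, -0.32, 0], 0],
    [[-0.4, -0.32, 0], 0],
    [[-0.4, -0.32, 0], 0],
    [[-0.4, -0.32, 0], 0],
    [[-0.4, -0.32, 0], 0],
    [[-0.4, -0.32, 0], 0]
  ]
}}

```text
clock: 6.8
eef_pos: [0.7199, -0.58, 0.2287]
tcp_rot: [-0.0, 1.0, 0.001, -0.001]
wrist_force: [1.8, -1.0, 0.1]
width: 0.999
grasp_force: 0.0
```

Call:
{"fn": "apply_moves", "kwargs": {
  "steps": [
    [[-0.1, -0.08, 0], 0],
    [[-0.1, -0.08, 0], 0],
    [[-0.1, -0.08, 0], 0],
    [[-0.1, -0.08, 0], 0]
  ]
}}

```text
clock: 7.2
eef_pos: [0.7458, -0.6007, 0.2117]
tcp_rot: [-0.0, 1.0, -0.013, 0.015]
wrist_force: [1.1, -1.1, 1.8]
width: 0.998
grasp_force: 0.0
```

```bash
python3 -c "
from h import *
go(.7,-.56,.235,0)"
```

```text
shift [ 0.0451  0.0401 -0.0257] turn 0.0001 pos [ 0.7458 -0.6007  0.2117] yaw 0.03 tilt z [ 0.0308 -0.0252 -0.9992] q [-0.8   1.13  0.22  0.    1.75 -2.37] t 7.2
```

Call:
{"fn": "apply_moves", "kwargs": {
  "steps": [
    [[-0.2, -0.16, 0], 0],
    [[-0.2, -0.16, 0], 0],
    [[-0.2, -0.16, 0], 0],
    [[-0.2, -0.16, 0], 0]
  ]
}}

```text
clock: 7.6
eef_pos: [0.7587, -0.6104, 0.1889]
tcp_rot: [-0.0, 0.999, -0.025, 0.03]
wrist_force: [-0.4, -0.9, 0.4]
width: 1.004
grasp_force: 0.0
```

Call:
{"fn": "apply_moves", "kwargs": {
  "steps": [
    [[0.1, 0.08, -0.04], 0],
    [[0.1, 0.08, -0.04], 0],
    [[0.1, 0.08, -0.04], 0],
    [[0.1, 0.08, -0.04], 0],
    [[0.1, 0.08, -0.04], 0]
  ]
}}

```text
clock: 8.1
eef_pos: [0.6558, -0.5279, 0.2198]
tcp_rot: [-0.0, 0.999, -0.024, 0.03]
wrist_force: [1.0, -1.3, 0.6]
width: 1.001
grasp_force: 0.0
```

```bash
python3 -c "
from h import *
go(.7,-.56,.235,0)"
```

```text
shift [-0.0449 -0.0328 -0.0109] turn 0.0003 pos [ 0.6558 -0.5279  0.2198] yaw 0.1 tilt z [ 0.0601 -0.0486 -0.997 ] q [-0.81  0.84  0.86  0.01  1.37 -2.39] t 8.1
```

Commands past the reach limit tilt the wrist outward, and the tilt stays afterwards. That is how I can reach under the bar. I'll go high over the rack and build the tilt up with its heading along +x.

```bash
python3 -c "
from h import *
go(.8,-.06,.38,0)"
```

```text
shift [-0.1543  0.4597 -0.1738] turn 0.0003 pos [ 0.6558 -0.5279  0.2198] yaw 0.1 tilt z [ 0.0601 -0.0486 -0.997 ] q [-0.81  0.84  0.86  0.01  1.37 -2.39] t 8.1
```

Call:
{"fn": "apply_moves", "kwargs": {
  "steps": [
    [[-0.01, 0.02, -0.05], 0],
    [[-0.02, 0.04, -0.09], 0],
    [[-0.04, 0.07, -0.13], 0],
    [[-0.06, 0.11, -0.15], 0],
    [[-0.15, 0.46, -0.174], 0],
    [[-0.15, 0.46, -0.174], 0],
    [[-0.15, 0.46, -0.174], 0],
    [[-0.15, 0.46, -0.174], 0]
  ]
}}

```text
clock: 8.9
eef_pos: [0.7586, -0.2195, 0.3738]
tcp_rot: [0.0, 0.999, -0.025, 0.032]
wrist_force: [0.6, 0.4, -0.3]
width: 1.007
grasp_force: 0.0
```

```bash
python3 -c "
from h import *
go(1.1,-.06,.42,0)"
```

```text
shift [-0.3439  0.1575 -0.032 ] turn 0.0002 pos [ 0.7586 -0.2195  0.3738] yaw 0.09 tilt z [ 0.0644 -0.05   -0.9967] q [-0.42  0.66  0.83 -0.02  1.58 -1.99] t 8.9
```

Call:
{"fn": "apply_moves", "kwargs": {
  "steps": [
    [[-0.06, 0.157, -0.01], 0],
    [[-0.06, 0.157, -0.01], 0],
    [[-0.06, 0.157, -0.01], 0],
    [[-0.06, 0.157, -0.01], 0],
    [[-0.5, 0.157, -0.1], 0],
    [[-0.5, 0.157, -0.1], 0],
    [[-0.5, 0.157, -0.1], 0],
    [[-0.5, 0.157, -0.1], 0]
  ]
}}

```text
clock: 9.7
eef_pos: [0.9133, -0.0578, 0.3834]
tcp_rot: [-0.0, 0.999, -0.025, 0.044]
wrist_force: [0.6, -1.3, -1.0]
width: 1.002
grasp_force: 0.0
```

Call:
{"fn": "apply_moves", "kwargs": {
  "steps": [
    [[-0.8, 0, -0.3], 0],
    [[-0.8, 0, -0.3], 0],
    [[-0.8, 0, -0.3], 0],
    [[-0.8, 0, -0.3], 0],
    [[-0.8, 0, -0.3], 0],
    [[-0.8, 0, -0.3], 0],
    [[-0.8, 0, -0.3], 0],
    [[-0.8, 0, -0.3], 0]
  ]
}}

```text
clock: 10.5
eef_pos: [0.9195, -0.0401, 0.4001]
tcp_rot: [-0.001, 0.997, -0.026, 0.066]
wrist_force: [0.6, 0.6, 0.7]
width: 1.002
grasp_force: 0.0
```

```bash
python3 -c "
from h import *
go(1.1,-.06,.42,0)"
```

```text
shift [-0.1815 -0.0206  0.0052] turn 0.0008 pos [ 0.9195 -0.0401  0.4001] yaw 0.31 tilt z [ 0.1319 -0.0518 -0.9899] q [-0.15  0.93  0.22 -0.03  1.86 -1.74] t 10.5
```

Call:
{"fn": "apply_moves", "kwargs": {
  "steps": [
    [[-0.9, -0.1, 0.1], 0],
    [[-0.9, -0.1, 0.1], 0],
    [[-0.9, -0.1, 0.1], 0],
    [[-0.9, -0.1, 0.1], 0],
    [[-0.9, -0.1, 0.1], 0],
    [[-0.9, -0.1, 0.1], 0]
  ]
}}

```text
clock: 11.1
eef_pos: [0.963, -0.0606, 0.3177]
tcp_rot: [-0.001, 0.996, -0.027, 0.084]
wrist_force: [0.8, 0.6, -0.2]
width: 1.001
grasp_force: 0.0
```

```bash
python3 -c "
from h import *
go(1.1,-.06,.42,0)"
```

```text
shift [-0.1522 -0.0047 -0.0779] turn 0.0011 pos [ 0.963  -0.0606  0.3177] yaw 0.41 tilt z [ 0.167  -0.0537 -0.9845] q [-0.17  1.02  0.22 -0.02  1.73 -1.75] t 11.1
```

Call:
{"fn": "apply_moves", "kwargs": {
  "steps": [
    [[-0.95, 0, 0.05], 0],
    [[-0.95, 0, 0.05], 0],
    [[-0.95, 0, 0.05], 0],
    [[-0.95, 0, 0.05], 0],
    [[-0.95, 0, 0.05], 0],
    [[-0.95, 0, 0.05], 0],
    [[-0.95, 0, 0.05], 0],
    [[-0.95, 0, 0.05], 0]
  ]
}}

```text
clock: 11.9
eef_pos: [0.9926, -0.0468, 0.2628]
tcp_rot: [-0.002, 0.994, -0.028, 0.103]
wrist_force: [0.5, -1.2, 0.3]
width: 1.001
grasp_force: 0.0
```

Call:
{"fn": "apply_moves", "kwargs": {
  "steps": [
    [[-0.95, 0, 0.1], 0],
    [[-0.95, 0, 0.1], 0],
    [[-0.95, 0, 0.1], 0],
    [[-0.95, 0, 0.1], 0],
    [[-0.95, 0, 0.1], 0],
    [[-0.95, 0, 0.1], 0],
    [[-0.95, 0, 0.1], 0],
    [[-0.95, 0, 0.1], 0]
  ]
}}

```text
clock: 12.7
eef_pos: [1.0158, -0.0375, 0.2185]
tcp_rot: [-0.002, 0.992, -0.029, 0.122]
wrist_force: [0.1, -0.8, 1.4]
width: 0.998
grasp_force: 0.0
```

```bash
python3 -c "
from h import *
go(1.1,-.06,.42,0)"
```

```text
shift [-0.1303 -0.0337 -0.1734] turn 0.0019 pos [ 1.0158 -0.0375  0.2185] yaw 0.68 tilt z [ 0.2428 -0.0561 -0.9684] q [-0.14  1.14  0.22 -0.02  1.54 -1.72] t 12.7
```

Call:
{"fn": "apply_moves", "kwargs": {
  "steps": [
    [[-0.95, 0, -0.2], 0],
    [[-0.95, 0, -0.2], 0],
    [[-0.95, 0, -0.2], 0],
    [[-0.95, 0, -0.2], 0],
    [[-0.95, 0, -0.2], 0],
    [[-0.95, 0, -0.2], 0],
    [[-0.95, 0, -0.2], 0],
    [[-0.95, 0, -0.2], 0]
  ]
}}

```text
clock: 13.5
eef_pos: [1.0107, -0.0254, 0.2811]
tcp_rot: [-0.003, 0.99, -0.029, 0.141]
wrist_force: [0.5, -0.6, -0.1]
width: 0.999
grasp_force: 0.0
```

Call:
{"fn": "apply_moves", "kwargs": {
  "steps": [
    [[-0.95, 0, -0.2], 0],
    [[-0.95, 0, -0.2], 0],
    [[-0.95, 0, -0.2], 0],
    [[-0.95, 0, -0.2], 0],
    [[-0.95, 0, -0.2], 0],
    [[-0.95, 0, -0.2], 0],
    [[-0.95, 0, -0.2], 0],
    [[-0.95, 0, -0.2], 0]
  ]
}}

```text
clock: 14.3
eef_pos: [1.0041, -0.016, 0.3359]
tcp_rot: [-0.003, 0.987, -0.029, 0.161]
wrist_force: [0.7, 0.1, -0.3]
width: 1.002
grasp_force: 0.0
```

```bash
python3 -c "
from h import *
go(1.1,-.06,.42,0)"
```

```text
shift [-0.1169 -0.0486 -0.0467] turn 0.0027 pos [ 1.0041 -0.016   0.3359] yaw 0.96 tilt z [ 0.3169 -0.0566 -0.9468] q [-0.12  1.01  0.22 -0.02  1.58 -1.7 ] t 14.3
```

Call:
{"fn": "apply_moves", "kwargs": {
  "steps": [
    [[-0.95, -0.1, 0], 0],
    [[-0.95, -0.1, 0], 0],
    [[-0.95, -0.1, 0], 0],
    [[-0.95, -0.1, 0], 0],
    [[-0.95, -0.1, 0], 0],
    [[-0.95, -0.1, 0], 0],
    [[-0.95, -0.1, 0], 0],
    [[-0.95, -0.1, 0], 0]
  ]
}}

```text
clock: 15.1
eef_pos: [1.0163, -0.0407, 0.334]
tcp_rot: [-0.004, 0.983, -0.03, 0.18]
wrist_force: [0.1, -0.2, 0.4]
width: 1.001
grasp_force: 0.0
```

Call:
{"fn": "apply_moves", "kwargs": {
  "steps": [
    [[-0.95, -0.1, 0], 0],
    [[-0.95, -0.1, 0], 0],
    [[-0.95, -0.1, 0], 0],
    [[-0.95, -0.1, 0], 0],
    [[-0.95, -0.1, 0], 0],
    [[-0.95, -0.1, 0], 0],
    [[-0.95, -0.1, 0], 0],
    [[-0.95, -0.1, 0], 0]
  ]
}}

```text
clock: 15.9
eef_pos: [1.0238, -0.0579, 0.344]
tcp_rot: [-0.004, 0.98, -0.031, 0.199]
wrist_force: [0.4, -0.1, 1.0]
width: 1.001
grasp_force: 0.0
```

Call:
{"fn": "apply_moves", "kwargs": {
  "steps": [
    [[-0.95, -0.1, 0.05], 0],
    [[-0.95, -0.1, 0.05], 0],
    [[-0.95, -0.1, 0.05], 0],
    [[-0.95, -0.1, 0.05], 0],
    [[-0.95, -0.1, 0.05], 0],
    [[-0.95, -0.1, 0.05], 0],
    [[-0.95, -0.1, 0.05], 0],
    [[-0.95, -0.1, 0.05], 0]
  ]
}}

```text
clock: 16.7
eef_pos: [1.0331, -0.0708, 0.3489]
tcp_rot: [-0.004, 0.976, -0.032, 0.217]
wrist_force: [0.3, 0.8, -0.7]
width: 1.002
grasp_force: 0.0
```

Call:
{"fn": "apply_moves", "kwargs": {
  "steps": [
    [[-0.95, -0.1, 0.1], 0],
    [[-0.95, -0.1, 0.1], 0],
    [[-0.95, -0.1, 0.1], 0],
    [[-0.95, -0.1, 0.1], 0],
    [[-0.95, -0.1, 0.1], 0],
    [[-0.95, -0.1, 0.1], 0],
    [[-0.95, -0.1, 0.1], 0],
    [[-0.95, -0.1, 0.1], 0]
  ]
}}

```text
clock: 17.5
eef_pos: [1.0436, -0.0804, 0.3503]
tcp_rot: [-0.005, 0.971, -0.034, 0.236]
wrist_force: [0.9, 0.6, 0.3]
width: 1.0
grasp_force: 0.0
```

```bash
python3 -c "
from h import *
go(1.1,-.06,.42,0)"
```

```text
shift [-0.0825  0.0161 -0.0372] turn 0.0045 pos [ 1.0436 -0.0804  0.3503] yaw 1.61 tilt z [ 0.4589 -0.0632 -0.8862] q [-0.19  1.02  0.22  0.02  1.42 -1.77] t 17.5
```

Call:
{"fn": "apply_moves", "kwargs": {
  "steps": [
    [[-0.95, 0, 0.15], 0],
    [[-0.95, 0, 0.15], 0],
    [[-0.95, 0, 0.15], 0],
    [[-0.95, 0, 0.15], 0],
    [[-0.95, 0, 0.15], 0],
    [[-0.95, 0, 0.15], 0],
    [[-0.95, 0, 0.15], 0],
    [[-0.95, 0, 0.15], 0]
  ]
}}

```text
clock: 18.3
eef_pos: [1.057, -0.0592, 0.3482]
tcp_rot: [-0.005, 0.966, -0.035, 0.255]
wrist_force: [0.1, 0.1, -0.5]
width: 0.999
grasp_force: 0.0
```

Call:
{"fn": "apply_moves", "kwargs": {
  "steps": [
    [[-0.95, 0, 0.2], 0],
    [[-0.95, 0, 0.2], 0],
    [[-0.95, 0, 0.2], 0],
    [[-0.95, 0, 0.2], 0],
    [[-0.95, 0, 0.2], 0],
    [[-0.95, 0, 0.2], 0],
    [[-0.95, 0, 0.2], 0],
    [[-0.95, 0, 0.2], 0]
  ]
}}

```text
clock: 19.1
eef_pos: [1.07, -0.0443, 0.3447]
tcp_rot: [-0.005, 0.961, -0.035, 0.273]
wrist_force: [-0.3, -0.4, -0.2]
width: 1.001
grasp_force: 0.0
```

Call:
{"fn": "apply_moves", "kwargs": {
  "steps": [
    [[-0.95, 0, 0.25], 0],
    [[-0.95, 0, 0.25], 0],
    [[-0.95, 0, 0.25], 0],
    [[-0.95, 0, 0.25], 0],
    [[-0.95, 0, 0.25], 0],
    [[-0.95, 0, 0.25], 0],
    [[-0.95, 0, 0.25], 0],
    [[-0.95, 0, 0.25], 0]
  ]
}}

```text
clock: 19.9
eef_pos: [1.0825, -0.0338, 0.3406]
tcp_rot: [-0.006, 0.956, -0.036, 0.291]
wrist_force: [0.8, -0.0, -0.6]
width: 1.0
grasp_force: 0.0
```

Call:
{"fn": "apply_moves", "kwargs": {
  "steps": [
    [[-0.95, 0, 0.3], 0],
    [[-0.95, 0, 0.3], 0],
    [[-0.95, 0, 0.3], 0],
    [[-0.95, 0, 0.3], 0],
    [[-0.95, 0, 0.3], 0],
    [[-0.95, 0, 0.3], 0],
    [[-0.95, 0, 0.3], 0],
    [[-0.95, 0, 0.3], 0]
  ]
}}

```text
clock: 20.7
eef_pos: [1.0945, -0.0264, 0.3363]
tcp_rot: [-0.007, 0.951, -0.036, 0.308]
wrist_force: [-1.0, 0.5, 0.4]
width: 1.002
grasp_force: 0.0
```

Call:
{"fn": "apply_moves", "kwargs": {
  "steps": [
    [[-0.95, 0, 0.35], 0],
    [[-0.95, 0, 0.35], 0],
    [[-0.95, 0, 0.35], 0],
    [[-0.95, 0, 0.35], 0],
    [[-0.95, 0, 0.35], 0],
    [[-0.95, 0, 0.35], 0],
    [[-0.95, 0, 0.35], 0],
    [[-0.95, 0, 0.35], 0]
  ]
}}

```text
clock: 21.5
eef_pos: [1.106, -0.0213, 0.3322]
tcp_rot: [-0.007, 0.945, -0.036, 0.325]
wrist_force: [-0.3, 0.1, 0.0]
width: 1.0
grasp_force: 0.0
```

Call:
{"fn": "apply_moves", "kwargs": {
  "steps": [
    [[-0.95, 0, 0.35], 0],
    [[-0.95, 0, 0.35], 0],
    [[-0.95, 0, 0.35], 0],
    [[-0.95, 0, 0.35], 0],
    [[-0.95, 0, 0.35], 0],
    [[-0.95, 0, 0.35], 0],
    [[-0.95, 0, 0.35], 0],
    [[-0.95, 0, 0.35], 0]
  ]
}}

```text
clock: 22.3
eef_pos: [1.1133, -0.0168, 0.3406]
tcp_rot: [-0.008, 0.939, -0.036, 0.342]
wrist_force: [0.1, 0.4, 0.5]
width: 1.002
grasp_force: 0.0
```

```bash
python3 -c "
from h import *
go(.8,-.06,.42,0)
go(.5,-.06,.35,0)"
```

```text
shift [ 0.1906 -0.0521 -0.2594] turn 0.0082 pos [ 1.1133 -0.0168  0.3406] yaw 2.94 tilt z [ 0.6432 -0.0629 -0.7631] q [-0.12  1.07  0.22  0.01  1.15 -1.71] t 22.3
shift [ 0.4652 -0.0501 -0.399 ] turn 0.0082 pos [ 1.1133 -0.0168  0.3406] yaw 2.94 tilt z [ 0.6432 -0.0629 -0.7631] q [-0.12  1.07  0.22  0.01  1.15 -1.71] t 22.3
```

```bash
cat >> h.py <<'E'
D=np.array([(.528,1.434,1.181,.6243,.2413),(.28,1.88,.98,.4373,.2413),(.39,1.70,1.05,.5205,.2411),(.46,1.89,.79,.4728,.1581),(1.13,.22,1.75,.9576,.2117),(.84,.86,1.37,.842,.2198),(.66,.83,1.58,.79,.3738),(.93,.22,1.86,.920,.4001),(1.14,.22,1.54,1.0165,.2185),(1.02,.22,1.42,1.0467,.3503),(1.07,.22,1.15,1.1134,.3406)])
def rows(q2,q3,q5):
    a,b=q2+q3,q2+q3+q5; s,c=np.sin,np.cos
    return [1,0,s(q2),s(a),c(a),s(b)],[0,1,c(q2),c(a),-s(a),c(b)]
A=np.array([r for d in D for r in rows(*d[:3])]); P=np.linalg.lstsq(A,D[:,3:].ravel(),rcond=None)[0]
from scipy.optimize import fsolve
def ik(x,y,z,phi):
    r=np.hypot(x,y)
    f=lambda q:np.array(rows(q[0],q[1],np.pi-phi-q[0]-q[1]))@P-[r,z]
    q,_,ok,_=fsolve(f,[.5,1.6],full_output=1)
    return np.r_[q,np.pi-phi-q.sum()].round(3),ok
E
python3 - <<'E'
from h import *
print(P.round(3), np.abs(A@P-D[:,3:].ravel()).max())
for p in [(.6,-.07,.02),(.55,-.07,.02),(.5,-.07,.1),(.5,0,.3),(.5,0,.02),(.42,.3,.1),(.42,.3,.15),(.45,.36,.2)]:
  print(p,[ik(*p,np.radians(t)) for t in (40,35)])
E
```

```text
[0.01  0.271 0.586 0.392 0.109 0.284] 0.004894127442510943
(0.6, -0.07, 0.02) [(array([ 0.883,  2.088, -0.528]), 1), (array([ 0.845,  2.042, -0.356]), 1)]
(0.55, -0.07, 0.02) [(array([ 0.905,  2.21 , -0.672]), 1), (array([ 0.855,  2.164, -0.488]), 1)]
(0.5, -0.07, 0.1) [(array([ 0.698,  2.33 , -0.584]), 1), (array([ 0.644,  2.274, -0.388]), 1)]
(0.5, 0, 0.3) [(array([0.129, 2.134, 0.181]), 1), (array([0.128, 2.073, 0.33 ]), 1)]
(0.5, 0, 0.02) [(array([ 0.961,  2.347, -0.864]), 1), (array([ 0.891,  2.3  , -0.66 ]), 1)]
(0.42, 0.3, 0.1) [(array([ 0.693,  2.302, -0.551]), 1), (array([ 0.643,  2.247, -0.359]), 1)]
(0.42, 0.3, 0.15) [(array([ 0.538,  2.274, -0.368]), 1), (array([ 0.5  ,  2.216, -0.185]), 1)]
(0.45, 0.36, 0.2) [(array([ 0.438,  2.093, -0.087]), 1), (array([0.422, 2.035, 0.074]), 1)]
```

```bash
python3 -c "
from h import *
go(.75,.25,.42,0)"
```

```text
shift [ 0.2167  0.2565 -0.3111] turn 0.0082 pos [ 1.1133 -0.0168  0.3406] yaw 2.94 tilt z [ 0.6432 -0.0629 -0.7631] q [-0.12  1.07  0.22  0.01  1.15 -1.71] t 22.3
```

Call:
{"fn": "apply_moves", "kwargs": {
  "steps": [
    [[0.217, 0.257, -0.311], 0.018],
    [[0.217, 0.257, -0.311], 0.018],
    [[0.217, 0.257, -0.311], 0.018],
    [[0.217, 0.257, -0.311], 0.018],
    [[0.217, 0.257, -0.311], 0.018],
    [[0.217, 0.257, -0.311], 0.018],
    [[0.217, 0.257, -0.311], 0.018],
    [[0.217, 0.257, -0.311], 0.018]
  ]
}}

```text
clock: 23.1
eef_pos: [0.7974, 0.2152, 0.4099]
tcp_rot: [0.046, 0.938, -0.017, 0.344]
wrist_force: [-0.7, -0.4, 0.2]
width: 1.003
grasp_force: 0.0
```

```bash
python3 -c "
from h import *
go(.6,.25,.38,0)"
```

```text
shift [ 0.1717  0.0156 -0.1065] turn -0.0154 pos [0.7974 0.2152 0.4099] yaw -5.56 tilt z [ 0.6439 -0.0626 -0.7626] q [ 0.19  0.49  1.22 -0.27  0.77 -1.15] t 23.1
```

```bash
cat >> h.py <<'E'
RZ=lambda a:R.from_euler('z',a); RY=lambda a:R.from_euler('y',a)
L=P[5]
def fkR(q): return RZ(q[0])*RY(q[1]+q[2])*RZ(q[3])*RY(q[4])*RZ(q[5])
q0=[1.16952,.52845,1.43391,0,1.18138,-.17853]
R0=fkR(q0).inv()*R.from_quat([.111142,.993804,-.00103,-.0003])
def ik6(p,rot):
    """both wrist branches"""
    w=np.array(p)-L*rot.as_matrix()[:,2]; q1=np.arctan2(w[1],w[0]); r=np.hypot(w[0],w[1])
    def f(q):
        a=q[0]+q[1]
        return [P[0]+P[2]*np.sin(q[0])+P[3]*np.sin(a)+P[4]*np.cos(a)-r, P[1]+P[2]*np.cos(q[0])+P[3]*np.cos(a)-P[4]*np.sin(a)-w[2]]
    q,_,ok,_=fsolve(f,[.5,1.6],full_output=1)
    W=(RZ(q1)*RY(q.sum())).inv()*rot*R0.inv()
    e=W.as_euler('ZYZ')
    wr=lambda v:(v+np.pi)%(2*np.pi)-np.pi
    alt=[wr(e[0]+np.pi),-e[1],wr(e[2]+np.pi)]
    return np.r_[q1,q].round(2),e.round(2),np.round(alt,2),ok
E
python3 - <<'E'
from h import *
s=monitor.read_state(); rot=R.from_quat(s['tcp_rot'])
print(R0.as_euler('xyz'),s['q'].round(3),ik6(s['eef_pos'],rot))
for p in [(.8,-.3,.4),(.6,-.3,.4),(.55,-.3,.3),(.5,-.2,.2),(.5,-.1,.1),(.6,-.07,.02),(.6,.06,.02),(.4,.33,.2),(.45,.33,.1)]: print(p,ik6(p,rot))
E
```

```text
[ 7.07584404e-07 -1.40066170e-05  1.57079433e+00] [ 0.193  0.485  1.222 -0.269  0.769 -1.151] (array([0.36, 0.49, 1.22]), array([-0.4 ,  0.82, -0.93]), array([ 2.74, -0.82,  2.21]), 1)
(0.8, -0.3, 0.4) (array([-0.43,  0.53,  1.18]), array([ 0.3 ,  0.78, -2.05]), array([-2.84, -0.78,  1.1 ]), 1)
(0.6, -0.3, 0.4) (array([-0.59,  0.26,  1.61]), array([ 0.5 ,  0.69, -2.36]), array([-2.64, -0.69,  0.78]), 1)
(0.55, -0.3, 0.3) (array([-0.66,  0.33,  1.83]), array([ 0.81,  0.49, -2.76]), array([-2.33, -0.49,  0.38]), 1)
(0.5, -0.2, 0.2) (array([-0.52,  0.42,  2.16]), array([1.89, 0.28, 2.47]), array([-1.25, -0.28, -0.67]), 1)
(0.5, -0.1, 0.1) (array([-0.25,  0.7 ,  2.32]), array([2.96, 0.58, 1.61]), array([-0.19, -0.58, -1.53]), 1)
(0.6, -0.07, 0.02) (array([-0.12,  0.89,  2.09]), array([3.11, 0.54, 1.58]), array([-0.03, -0.54, -1.56]), 1)
(0.6, 0.06, 0.02) (array([0.18, 0.88, 2.08]), array([-2.78,  0.54,  1.48]), array([ 0.36, -0.54, -1.67]), 1)
(0.4, 0.33, 0.2) (array([1.01, 0.45, 2.06]), array([-1.21,  0.67,  0.55]), array([ 1.93, -0.67, -2.6 ]), 1)
(0.45, 0.33, 0.1) (array([0.92, 0.7 , 2.04]), array([-1.6 ,  0.58,  0.92]), array([ 1.54, -0.58, -2.22]), 1)
```

```bash
cat > h2.py <<'E'
from h import *
S=[([1.1695,.5284,1.4339,0,1.1814],[.1378,.6090,.2415]),([.4,.28,1.88,0,.98],[.3469,.2663,.2413]),([-.25,.39,1.70,0,1.05],[.5202,-.0168,.2411]),
([-.75,.46,1.89,0,.79],[.4111,-.2336,.1581]),([-.8,1.13,.22,0,1.75],[.7458,-.6007,.2117]),([-.81,.84,.86,.01,1.37],[.6558,-.5279,.2198]),
([-.42,.66,.83,-.02,1.58],[.7586,-.2195,.3738]),([-.15,.93,.22,-.03,1.86],[.9195,-.0401,.4001]),([-.14,1.14,.22,-.02,1.54],[1.0158,-.0375,.2185]),
([-.12,1.01,.22,-.02,1.58],[1.0041,-.016,.3359]),([-.19,1.02,.22,.02,1.42],[1.0436,-.0804,.3503]),([-.12,1.07,.22,.01,1.15],[1.1133,-.0168,.3406]),([.193,.485,1.222,-.269,.769],[.7974,.2152,.4099])]
def cols(q):
    r1=RZ(q[0]); r2=r1*RY(q[1]); r3=r1*RY(q[1]+q[2]); r4=r3*RZ(q[3]); r5=r4*RY(q[4])
    m=[r.as_matrix() for r in (r1,r2,r3,r4,r5)]
    return np.c_[m[0][:,2],m[1][:,2],m[2][:,[0,2]],m[0][:,1],m[3][:,1],m[4][:,2]]
A6=np.vstack([cols(q) for q,_ in S]); b6=np.ravel([p for _,p in S])
E
python3 - <<'E'
from h2 import *
for drop,n in [(5,'shoulder off'),(4,'wrist off')]:
    k=[i for i in range(7) if i!=drop]
    x=np.linalg.lstsq(A6[:,k],b6,rcond=None)[0]; r=(A6[:,k]@x-b6).reshape(-1,3)
    print(n,x.round(4),np.abs(r).max(1).round(4))
s=monitor.read_state(); print((fkR(s['q'])*R0).as_quat().round(3),s['tcp_rot'].round(3))
E
```

```text
shoulder off [0.2747 0.5878 0.1153 0.3927 0.1112 0.2839] [0.0004 0.0018 0.0017 0.0016 0.0046 0.0035 0.0028 0.0054 0.0046 0.0056
 0.0015 0.0029 0.0009]
wrist off [0.2805 0.5898 0.1095 0.3893 0.1112 0.2945] [0.0041 0.0041 0.0021 0.0049 0.0045 0.0037 0.0037 0.0052 0.0055 0.0046
 0.0029 0.0039 0.0226]
[ 0.046  0.938 -0.017  0.344] [ 0.046  0.938 -0.017  0.344]
```

```bash
cat >> h2.py <<'E'
k=[0,1,2,3,4,6]; d_,l2,e_,l3,b_,L=np.linalg.lstsq(A6[:,k],b6,rcond=None)[0]
def ik6(p,rot):
    w=np.array(p)-L*rot.as_matrix()[:,2]; rho=np.hypot(w[0],w[1])
    q1=np.arctan2(w[1],w[0])-np.arcsin(b_/rho); r=np.sqrt(rho**2-b_**2)
    f=lambda q:[l2*np.sin(q[0])+l3*np.sin(q.sum())+e_*np.cos(q.sum())-r, d_+l2*np.cos(q[0])+l3*np.cos(q.sum())-e_*np.sin(q.sum())-w[2]]
    q,_,ok,_=fsolve(f,[.5,1.6],full_output=1)
    e=((RZ(q1)*RY(q.sum())).inv()*rot*R0.inv()).as_euler('ZYZ')
    return np.r_[q1,q,e].round(2),ok
E
python3 - <<'E'
from h2 import *
s=monitor.read_state(); rot=R.from_quat(s['tcp_rot'])
print(s['q'].round(2),ik6(s['eef_pos'],rot))
for p in [(.8,-.3,.4),(.7,-.3,.35),(.6,-.3,.3),(.55,-.3,.25),(.5,-.2,.2),(.5,-.1,.1),(.55,-.07,.02),(.6,-.07,.02),(.6,.06,.02),(.6,.2,.15),(.5,.33,.15),(.45,.33,.1)]: print(p,ik6(p,rot))
E
```

```text
[ 0.19  0.49  1.22 -0.27  0.77 -1.15] (array([ 0.19,  0.49,  1.22, -0.27,  0.77, -1.15]), 1)
(0.8, -0.3, 0.4) (array([-0.59,  0.53,  1.18,  0.43,  0.84, -2.25]), 1)
(0.7, -0.3, 0.35) (array([-0.69,  0.44,  1.48,  0.59,  0.7 , -2.52]), 1)
(0.6, -0.3, 0.3) (array([-0.82,  0.38,  1.74,  0.83,  0.62, -2.88]), 1)
(0.55, -0.3, 0.25) (array([-0.9 ,  0.41,  1.89,  1.05,  0.57,  3.08]), 1)
(0.5, -0.2, 0.2) (array([-0.83,  0.42,  2.17,  1.59,  0.45,  2.52]), 1)
(0.5, -0.1, 0.1) (array([-0.6 ,  0.72,  2.33,  2.58,  0.62,  1.65]), 1)
(0.55, -0.07, 0.02) (array([-0.45,  0.92,  2.22,  2.79,  0.7 ,  1.57]), 1)
(0.6, -0.07, 0.02) (array([-0.39,  0.9 ,  2.09,  2.78,  0.56,  1.66]), 1)
(0.6, 0.06, 0.02) (array([-0.08,  0.89,  2.08, -3.12,  0.54,  1.57]), 1)
(0.6, 0.2, 0.15) (array([ 0.24,  0.61,  1.95, -1.95,  0.23,  0.65]), 1)
(0.5, 0.33, 0.15) (array([ 0.59,  0.61,  1.95, -1.55,  0.42,  0.54]), 1)
(0.45, 0.33, 0.1) (array([ 0.66,  0.7 ,  2.04, -1.88,  0.48,  0.97]), 1)
```

```bash
cat >> h2.py <<'E'
def mv(x,y,z):
    s=monitor.read_state(); rot=R.from_quat(s['tcp_rot']); t=rot.inv().apply(np.array([x,y,z])-s['eef_pos'])
    print('shift',t.round(4),'pos',s['eef_pos'].round(4),'tool',rot.as_matrix().round(3).tolist(),'q',s['q'].round(2),'t',round(s['clock'],2))
E
python3 -c "
from h2 import *
mv(.75,-.3,.4)"
```

```text
shift [ 0.0043 -0.5173  0.0092] pos [0.7974 0.2152 0.4099] tool [[-0.759, 0.097, 0.644], [0.074, 0.995, -0.063], [-0.647, 0.0, -0.763]] q [ 0.19  0.49  1.22 -0.27  0.77 -1.15] t 23.1
```

Call:
{"fn": "apply_moves", "kwargs": {
  "steps": [
    [[0.004, -0.515, 0.009], 0.4],
    [[0.004, -0.515, 0.009], 0.4],
    [[0.004, -0.515, 0.009], 0.4],
    [[0.004, -0.515, 0.009], 0.4],
    [[0.004, -0.515, 0.009], 0.4],
    [[0.004, -0.515, 0.009], 0.4],
    [[0.004, -0.515, 0.009], 0.4],
    [[0.004, -0.515, 0.009], 0.4]
  ]
}}

```text
clock: 23.9
eef_pos: [0.7623, -0.186, 0.4026]
tcp_rot: [0.569, 0.746, 0.181, 0.293]
wrist_force: [0.9, -0.8, 0.9]
width: 0.995
grasp_force: 0.0
```

```bash
python3 -c "
from h2 import *
mv(.6,-.3,.3)"
```

```text
shift [-0.0559 -0.2153 -0.0191] pos [ 0.7623 -0.186   0.4026] tool [[-0.18, 0.743, 0.644], [0.956, 0.287, -0.063], [-0.232, 0.604, -0.762]] q [-0.47  0.41  1.38  0.36  0.72 -0.93] t 23.9
```

Call:
{"fn": "apply_moves", "kwargs": {
  "steps": [
    [[-0.056, -0.215, -0.019], 0.2],
    [[-0.056, -0.215, -0.019], 0.2],
    [[-0.056, -0.215, -0.019], 0.2],
    [[-0.056, -0.215, -0.019], 0.2],
    [[-0.056, -0.215, -0.019], 0.2],
    [[-0.056, -0.215, -0.019], 0.2],
    [[-0.056, -0.215, -0.019], 0.2],
    [[-0.056, -0.215, -0.019], 0.2]
  ]
}}

```text
clock: 24.7
eef_pos: [0.6009, -0.2999, 0.3003]
tcp_rot: [0.891, 0.294, 0.315, 0.14]
wrist_force: [-0.7, -0.1, 0.4]
width: 1.0
grasp_force: 0.0
```

```bash
python3 -c "
from h2 import *
mv(.48,-.15,.2)"
```

```text
shift [-0.0321 -0.2145 -0.0109] pos [ 0.6009 -0.2999  0.3003] tool [[0.629, 0.437, 0.644], [0.613, -0.788, -0.064], [0.479, 0.435, -0.763]] q [-0.82  0.38  1.74  0.82  0.62 -0.47] t 24.7
```

Call:
{"fn": "apply_moves", "kwargs": {
  "steps": [
    [[-0.032, -0.214, -0.011], 0.2],
    [[-0.032, -0.214, -0.011], 0.2],
    [[-0.032, -0.214, -0.011], 0.2],
    [[-0.032, -0.214, -0.011], 0.2],
    [[-0.032, -0.214, -0.011], 0.2],
    [[-0.032, -0.214, -0.011], 0.2],
    [[-0.032, -0.214, -0.011], 0.2],
    [[-0.032, -0.214, -0.011], 0.2]
  ]
}}

```text
clock: 25.5
eef_pos: [0.4796, -0.1508, 0.1999]
tcp_rot: [0.911, -0.225, 0.341, -0.05]
wrist_force: [0.3, -0.1, -1.1]
width: 1.0
grasp_force: 0.0
```

```bash
python3 -c "
from h2 import *
mv(.48,-.07,.1)"
```

```text
shift [-0.0955 -0.048   0.0712] pos [ 0.4796 -0.1508  0.1999] tool [[0.666, -0.376, 0.644], [-0.444, -0.894, -0.063], [0.6, -0.244, -0.762]] q [-0.77  0.39  2.27  1.8   0.43 -0.42] t 25.5
```

Call:
{"fn": "apply_moves", "kwargs": {
  "steps": [
    [[-0.09, -0.048, 0.075], 0.4386],
    [[-0.09, -0.048, 0.075], 0.4386],
    [[-0.09, -0.048, 0.075], 0.4386],
    [[-0.09, -0.048, 0.075], 0.4386],
    [[-0.09, -0.048, 0.075], 0.4386],
    [[-0.09, -0.048, 0.075], 0.4386],
    [[-0.09, -0.048, 0.075], 0.4386],
    [[-0.09, -0.048, 0.075], 0.4386]
  ]
}}

```text
clock: 26.3
eef_pos: [0.4863, -0.0732, 0.0997]
tcp_rot: [0.682, -0.639, 0.276, -0.224]
wrist_force: [-0.1, 0.4, -0.1]
width: 1.003
grasp_force: 0.0
```

```bash
cat >> h2.py <<'E'
def lev():
    M=R.from_quat(monitor.read_state()['tcp_rot']).as_matrix(); d=np.arctan2(M[2,1],M[2,0])
    if (np.cos(d)*M[2,0]+np.sin(d)*M[2,1])>0: d+=np.pi
    print('turn to level',round(((d+np.pi)%(2*np.pi)-np.pi)/2/np.pi,4))
E
python3 -c "
from h2 import *
mv(.49,-.07,.1);lev()"
```

```text
shift [-0.003  -0.0032  0.0021] pos [ 0.4863 -0.0732  0.0997] tool [[0.032, -0.748, 0.663], [-0.995, -0.083, -0.047], [0.09, -0.658, -0.747]] q [-0.57  0.75  2.4   2.65  0.74 -0.15] t 26.3
turn to level 0.2717
```

Call:
{"fn": "apply_moves", "kwargs": {
  "steps": [
    [[0, 0, 0], 0.2717],
    [[0, 0, 0], 0.2717],
    [[0, 0, 0], 0.2717],
    [[0, 0, 0], 0.2717],
    [[0, 0, 0], 0.2717],
    [[0, 0, 0], 0.2717],
    [[0, 0, 0], 0.2717],
    [[0, 0, 0], 0.2717]
  ]
}}

```text
clock: 27.1
eef_pos: [0.4865, -0.0734, 0.1002]
tcp_rot: [-0.202, 0.912, -0.102, 0.341]
wrist_force: [0.6, 0.2, -0.3]
width: 1.0
grasp_force: 0.0
```

Call:
{"fn": "apply_moves", "kwargs": {
  "steps": [
    [[0, 0, 0], 0.081],
    [[0, 0, 0], 0.081],
    [[0, 0, 0], 0.081],
    [[0, 0, 0], 0.081],
    [[0, 0, 0], 0.081]
  ]
}}

```text
clock: 27.6
eef_pos: [0.4864, -0.0733, 0.1002]
tcp_rot: [0.031, 0.934, -0.014, 0.356]
wrist_force: [-0.1, 0.6, -0.3]
width: 1.001
grasp_force: 0.0
```

```bash
python3 -c "
from h2 import *
snap('wrist','w2')
lev()
# grasp point target at stopper: (0.603,-.069)
rot=R.from_quat(monitor.read_state()['tcp_rot']); z=rot.as_matrix()[:,2]
mv(*(np.array([.603,-.069,.025])+.008*z))
print(proj('w2',[.603,-.069,.032]),proj('w2',[.605,.066,.035]),proj('w2',[.573,-.07,.15]),proj('w2',[.577,.07,.15]))
print(at('top0',338,208,.032))"
```

```text
turn to level 0.0009
shift [-0.0368  0.0123  0.1414] pos [ 0.4863 -0.0732  0.1002] tool [[-0.745, 0.066, 0.663], [0.047, 0.998, -0.047], [-0.665, -0.004, -0.747]] q [-0.57  0.75  2.4   2.65  0.74  1.55] t 27.65
[302.9 249.5] [487.9 249.6] [303.6 433.9] [582.1 434.8]
[ 0.6059 -0.0617  0.032 ]
```

View pics/w2.png

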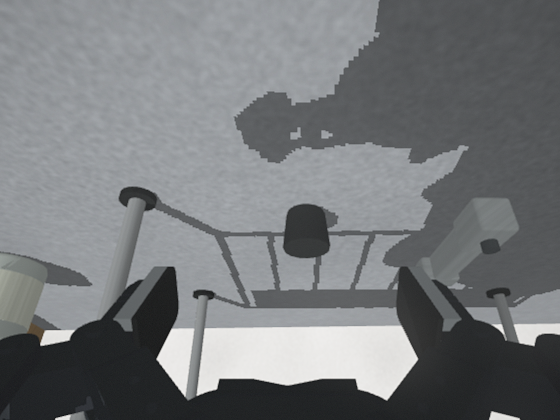

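The wrist picture shows the stopper top at about (307,246) and the clamp bolt at (490,246), each within 4 px of prediction. The way in under the bar is clear.

```bash
python3 -c "
from h2 import *
print(tri(('w1',238,249),('w2',307,246),c2(237,380),c1(434,401)), tri(('w1',238,249),('w2',307,246)))
print(at('w2',307,246,.032),at('w1',238,249,.032))
print('bolt',tri(('w1',374,257),('w2',490,246)),at('w2',490,246,.035),at('w1',374,257,.035))
"
```

```text
[ 0.6016 -0.067   0.0294] [ 0.5975 -0.0656  0.0318]
[ 0.5971 -0.0658  0.032 ] [ 0.5974 -0.0655  0.032 ]
bolt [0.6072 0.0697 0.0311] [0.5989 0.0651 0.035 ] [0.6053 0.0689 0.035 ]
```

Call:
{"fn": "apply_moves", "kwargs": {
  "steps": [
    [[-0.037, 0.0145, 0.01], 0],
    [[-0.037, 0.0145, 0.03], 0],
    [[-0.037, 0.0145, 0.06], 0],
    [[-0.037, 0.0145, 0.085], 0],
    [[-0.037, 0.0145, 0.105], 0],
    [[-0.037, 0.0145, 0.12], 0],
    [[-0.037, 0.0145, 0.13], 0],
    [[-0.037, 0.0145, 0.13], 0]
  ]
}}

```text
clock: 28.45
eef_pos: [0.6008, -0.0661, 0.0266]
tcp_rot: [0.031, 0.934, -0.013, 0.355]
wrist_force: [-0.2, -0.1, 0.4]
width: 1.002
grasp_force: 0.0
```

```bash
python3 -c "
from h2 import *
mv(.6053,-.0669,.022);lev()"
```

```text
shift [-0.0003 -0.0005  0.0065] pos [ 0.6008 -0.0661  0.0266] tool [[-0.746, 0.067, 0.662], [0.048, 0.998, -0.046], [-0.664, -0.002, -0.748]] q [-0.4   0.89  2.11  2.75  0.59  1.65] t 28.45
turn to level 0.0006
```

Call:
{"fn": "apply_moves", "kwargs": {
  "steps": [
    [[0, 0, 0.003], 0],
    [[0, 0, 0.006], 0],
    [[0, 0, 0.006], 0]
  ]
}}

```text
clock: 28.75
eef_pos: [0.6041, -0.0664, 0.023]
tcp_rot: [0.031, 0.934, -0.013, 0.355]
wrist_force: [0.3, -0.8, -0.4]
width: 0.998
grasp_force: 0.0
```

Call:
{"fn": "apply_moves", "kwargs": {
  "steps": [
    [[0, 0, 0], 0],
    [[0, 0, 0], 0],
    [[0, 0, 0], 0],
    [[0, 0, 0], 0],
    [[0, 0, 0], 0],
    [[0, 0, 0], 0],
    [[0, 0, 0], 0],
    [[0, 0, 0], 0]
  ],
  "fingers": 0
}}

```text
clock: 29.55
eef_pos: [0.6043, -0.0663, 0.0231]
tcp_rot: [0.031, 0.934, -0.013, 0.355]
wrist_force: [-2.0, -0.4, 5.5]
width: 0.383
grasp_force: 59.4
```

Run:
```python
from h2 import *
rot=R.from_quat(monitor.read_state()['tcp_rot'])
mv(.49,-.066,.17)
for p in [(.49,-.066,.15),(.49,-.066,.2),(.49,.1,.2),(.48,.25,.2),(.46,.33,.2),(.43,.33,.15),(.43,.36,.15),(.43,.36,.12),(.43,.36,.09),(.40,.32,.12),(.40,.32,.15),(.4,.32,.2)]: print(p,ik6(p,rot))
for p in [(230,170),(210,285)]: pass
# bin inner floor corners check from scene picture & top
for uv in [(195,150),(265,141),(271,181),(205,199)]: print('scene bin',at('scene0',*uv,.1))
```

```text
shift [-0.0124 -0.0077 -0.1855] pos [ 0.6043 -0.0663  0.0231] tool [[-0.746, 0.067, 0.663], [0.049, 0.998, -0.046], [-0.665, -0.002, -0.747]] q [-0.4   0.9   2.1   2.75  0.59  1.65] t 29.55
(0.49, -0.066, 0.15) (array([-0.54,  0.57,  2.36,  2.52,  0.55,  1.75]), 1)
(0.49, -0.066, 0.2) (array([-0.54,  0.4 ,  2.32,  2.21,  0.39,  2.1 ]), 1)
(0.49, 0.1, 0.2) (array([ 0.01,  0.4 ,  2.28, -2.95,  0.27,  1.44]), 1)
(0.48, 0.25, 0.2) (array([ 0.45,  0.45,  2.11, -1.78,  0.34,  0.62]), 1)
(0.46, 0.33, 0.2) (array([ 0.64,  0.49,  2.  , -1.44,  0.45,  0.43]), 1)
(0.43, 0.33, 0.15) (array([ 0.69,  0.59,  2.07, -1.75,  0.48,  0.82]), 1)
(0.43, 0.36, 0.15) (array([ 0.74,  0.6 ,  2.01, -1.61,  0.5 ,  0.71]), 1)
(0.43, 0.36, 0.12) (array([ 0.74,  0.67,  2.03, -1.75,  0.51,  0.87]), 1)
(0.43, 0.36, 0.09) (array([ 0.74,  0.74,  2.03, -1.88,  0.53,  1.02]), 1)
(0.4, 0.32, 0.12) (array([ 0.72,  0.65,  2.15, -1.96,  0.54,  1.09]), 1)
(0.4, 0.32, 0.15) (array([ 0.72,  0.58,  2.14, -1.81,  0.51,  0.92]), 1)
(0.4, 0.32, 0.2) (array([ 0.72,  0.45,  2.1 , -1.52,  0.49,  0.59]), 1)
scene bin [0.3037 0.3897 0.1   ]
scene bin [0.5268 0.4431 0.1   ]
scene bin [0.5474 0.2322 0.1   ]
scene bin [0.3646 0.1522 0.1   ]
```

Call:
{"fn": "apply_moves", "kwargs": {
  "steps": [
    [[0, 0, -0.01], 0],
    [[0, 0, -0.03], 0],
    [[0, 0, -0.06], 0],
    [[0, 0, -0.1], 0],
    [[0, 0, -0.14], 0],
    [[-0.01, 0, -0.165], 0],
    [[-0.01, 0, -0.165], 0]
  ]
}}

```text
clock: 30.25
eef_pos: [0.5006, -0.0587, 0.1551]
tcp_rot: [0.031, 0.934, -0.014, 0.355]
wrist_force: [0.8, -0.5, -1.1]
width: 0.382
grasp_force: 59.7
```

Run:
```python
from h2 import *
mv(.49,.1,.15);mv(.46,.22,.15);mv(.405,.32,.145)
```

```text
shift [ 0.0189  0.1576 -0.0107] pos [ 0.5006 -0.0587  0.1551] tool [[-0.745, 0.067, 0.663], [0.048, 0.998, -0.047], [-0.665, -0.003, -0.747]] q [-0.51  0.55  2.34  2.53  0.51  1.79] t 30.25
shift [ 0.047   0.2753 -0.0363] pos [ 0.5006 -0.0587  0.1551] tool [[-0.745, 0.067, 0.663], [0.048, 0.998, -0.047], [-0.665, -0.003, -0.747]] q [-0.51  0.55  2.34  2.53  0.51  1.79] t 30.25
shift [ 0.0962  0.3714 -0.0738] pos [ 0.5006 -0.0587  0.1551] tool [[-0.745, 0.067, 0.663], [0.048, 0.998, -0.047], [-0.665, -0.003, -0.747]] q [-0.51  0.55  2.34  2.53  0.51  1.79] t 30.25
```

Call:
{"fn": "apply_moves", "kwargs": {
  "steps": [
    [[0.019, 0.158, -0.011], 0],
    [[0.019, 0.158, -0.011], 0],
    [[0.019, 0.158, -0.011], 0],
    [[0.047, 0.275, -0.036], 0],
    [[0.047, 0.275, -0.036], 0],
    [[0.047, 0.275, -0.036], 0],
    [[0.096, 0.371, -0.074], 0],
    [[0.096, 0.371, -0.074], 0]
  ]
}}

```text
clock: 31.05
eef_pos: [0.4215, 0.2928, 0.1436]
tcp_rot: [0.031, 0.934, -0.014, 0.354]
wrist_force: [1.1, 0.1, -1.2]
width: 0.383
grasp_force: 59.7
```

Run:
```python
from h2 import *
mv(.405,.32,.145); snap('top','t2')
a=cv2.imread('pics/t2.png'); cv2.imwrite('pics/t2c.png',cv2.resize(a[180:380,120:320],(600,600)))
```

```text
shift [ 0.0127  0.026  -0.0133] pos [0.4215 0.2928 0.1436] tool [[-0.747, 0.068, 0.661], [0.048, 0.998, -0.048], [-0.663, -0.004, -0.748]] q [0.63 0.59 2.17 4.3  0.49 1.02] t 31.05
```

View pics/t2c.png

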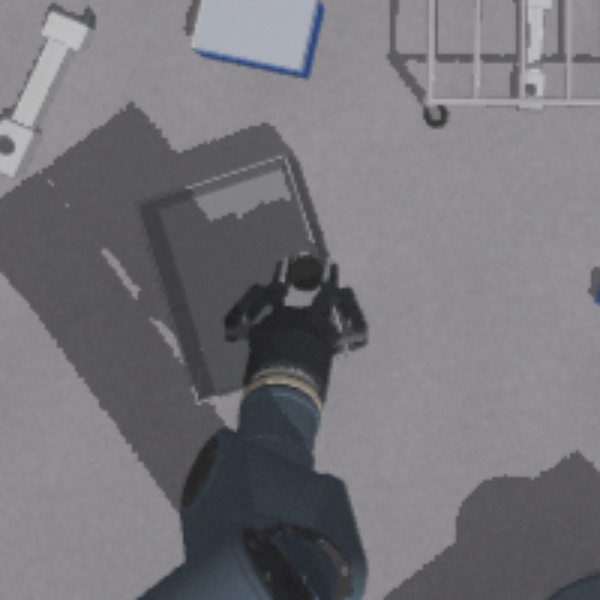

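The crop shows the bin rim corners at (150,207), (285,158) and (200,402), with the stopper held at (304,271), over the right wall.

Run:
```python
from h2 import *
c=lambda u,v:at('t2',120+u/3,180+v/3,.1)
print(c(150,207),c(285,158),c(200,402),c(325,245)); print('center',(c(285,158)+c(200,402))/2, 'ang',c(150,207)-c(200,402))
```

```text
[0.4878 0.4533 0.1   ] [0.5334 0.3173 0.1   ] [0.2944 0.4042 0.1   ] [0.4454 0.2784 0.1   ]
center [0.4139  0.36075 0.1    ] ang [0.1934 0.0491 0.    ]
```

Run:
```python
from h2 import *
mv(.40,.345,.135); mv(.40,.345,.105)
rot=R.from_quat(monitor.read_state()['tcp_rot']); print(ik6((.4,.345,.135),rot),ik6((.4,.345,.105),rot))
```

```text
shift [ 0.0194  0.0437 -0.0068] pos [0.4167 0.3004 0.1427] tool [[-0.751, 0.055, 0.658], [0.041, 0.999, -0.036], [-0.659, 0.0, -0.752]] q [0.64 0.59 2.16 4.31 0.48 1.02] t 31.1
shift [0.0392 0.0436 0.0158] pos [0.4167 0.3004 0.1427] tool [[-0.751, 0.055, 0.658], [0.041, 0.999, -0.036], [-0.659, 0.0, -0.752]] q [0.64 0.59 2.16 4.31 0.48 1.02] t 31.1
(array([ 0.76,  0.62,  2.1 , -1.78,  0.51,  0.91]), 1) (array([ 0.76,  0.69,  2.11, -1.92,  0.53,  1.07]), 1)
```

Call:
{"fn": "apply_moves", "kwargs": {
  "steps": [
    [[0.019, 0.042, -0.007], 0],
    [[0.019, 0.042, -0.007], 0],
    [[0.03, 0.042, 0.005], 0],
    [[0.039, 0.042, 0.016], 0],
    [[0.039, 0.042, 0.016], 0],
    [[0.039, 0.042, 0.016], 0]
  ]
}}

```text
clock: 31.7
eef_pos: [0.4068, 0.3332, 0.1062]
tcp_rot: [0.031, 0.934, -0.014, 0.355]
wrist_force: [0.1, 0.2, -0.3]
width: 0.381
grasp_force: 59.8
```

Call:
{"fn": "apply_moves", "kwargs": {
  "steps": [
    [[0, 0, 0], 0],
    [[0, 0, 0], 0],
    [[0, 0, 0], 0],
    [[0, 0, 0], 0],
    [[0, 0, -0.03], 0],
    [[0, 0, -0.06], 0],
    [[0, 0, -0.06], 0]
  ],
  "fingers": 1
}}

```text
clock: 32.4
eef_pos: [0.3656, 0.3375, 0.1541]
tcp_rot: [0.03, 0.934, -0.011, 0.356]
wrist_force: [1.2, 0.4, -0.1]
width: 0.999
grasp_force: 0.0
```

Run:
```python
from h2 import *
mv(.48,.15,.16); mv(.49,.08,.12);lev()
rot=R.from_quat(monitor.read_state()['tcp_rot'])
for p in [(.46,.2,.16),(.49,.08,.12),(.5,.075,.1)]: print(ik6(p,rot))
```

```text
shift [-0.0979 -0.1799  0.0796] pos [0.3656 0.3375 0.1541] tool [[-0.744, 0.063, 0.665], [0.047, 0.998, -0.042], [-0.666, -0.0, -0.746]] q [0.82 0.57 2.14 4.57 0.55 0.9 ] t 32.4
shift [-0.082  -0.2491  0.1191] pos [0.3656 0.3375 0.1541] tool [[-0.744, 0.063, 0.665], [0.047, 0.998, -0.042], [-0.666, -0.0, -0.746]] q [0.82 0.57 2.14 4.57 0.55 0.9 ] t 32.4
turn to level 0.0001
(array([ 0.33,  0.54,  2.26, -2.47,  0.43,  1.24]), 1)
(array([-0.06,  0.67,  2.36,  3.14,  0.62,  1.57]), 1)
(array([-0.08,  0.73,  2.34,  3.13,  0.67,  1.57]), 1)
```

Run:
```python
from h2 import *
mv(.524,.0716,.124)
```

```text
shift [-0.1104 -0.2553  0.1391] pos [0.3656 0.3375 0.1541] tool [[-0.744, 0.063, 0.665], [0.047, 0.998, -0.042], [-0.666, -0.0, -0.746]] q [0.82 0.57 2.14 4.57 0.55 0.9 ] t 32.4
```

Call:
{"fn": "apply_moves", "kwargs": {
  "steps": [
    [[-0.098, -0.18, 0.08], 0],
    [[-0.098, -0.18, 0.08], 0],
    [[-0.098, -0.18, 0.08], 0],
    [[-0.098, -0.18, 0.08], 0],
    [[-0.098, -0.18, 0.08], 0],
    [[-0.098, -0.18, 0.08], 0]
  ]
}}

```text
clock: 33.0
eef_pos: [0.4845, 0.1438, 0.1575]
tcp_rot: [0.037, 0.934, -0.014, 0.356]
wrist_force: [0.3, 0.2, 0.6]
width: 0.999
grasp_force: 0.0
```

Run:
```python
from h2 import *
mv(.523,.0716,.124)
```

```text
shift [-0.0105 -0.0689  0.0544] pos [0.4845 0.1438 0.1575] tool [[-0.743, 0.079, 0.664], [0.058, 0.997, -0.053], [-0.666, -0.001, -0.746]] q [0.16 0.54 2.28 3.53 0.43 1.39] t 33.0
```

Call:
{"fn": "apply_moves", "kwargs": {
  "steps": [
    [[-0.0105, -0.0689, 0.054], 0],
    [[-0.0105, -0.0689, 0.054], 0],
    [[-0.0105, -0.0689, 0.054], 0],
    [[-0.0105, -0.0689, 0.054], 0]
  ]
}}

```text
clock: 33.4
eef_pos: [0.5198, 0.076, 0.1232]
tcp_rot: [0.033, 0.935, -0.013, 0.354]
wrist_force: [-0.8, -0.1, -0.7]
width: 0.997
grasp_force: 0.0
```

Run:
```python
from h2 import *
snap('wrist','w3'); lev()
mv(.6173,.0657,.019)
print('bolt pred',proj('w3',[.605,.067,.035]),proj('w3',[.6,.082,.028]),proj('w3',[.712,.0545,.024]))
a=cv2.imread('pics/w3.png'); cv2.imwrite('pics/w3c.png',cv2.resize(a[150:330,170:410],(800,600)))
```

```text
turn to level 0.0004
shift [-0.0045 -0.0045  0.1438] pos [0.5192 0.0771 0.1236] tool [[-0.747, 0.069, 0.661], [0.05, 0.998, -0.047], [-0.663, -0.002, -0.749]] q [-0.06  0.64  2.29  3.15  0.51  1.56] t 33.45
bolt pred [282.4 206.1] [303.  193.2] [278.7 254.6]
```

View pics/w3c.png

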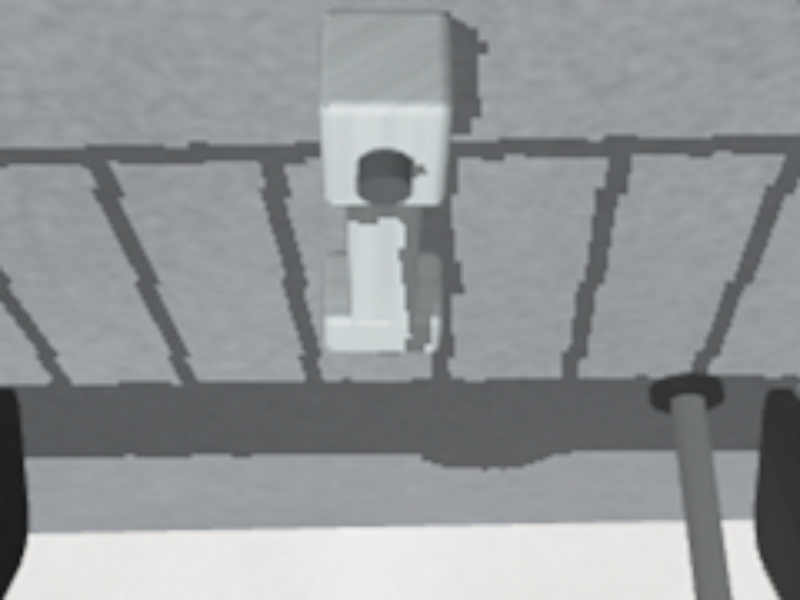

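The crop shows the boss straight ahead with its bolt at (384,180), i.e. full-frame (285,204), within 3 px of prediction. Going in.

Call:
{"fn": "apply_moves", "kwargs": {
  "steps": [
    [[-0.0045, -0.0025, 0.03], 0],
    [[-0.0045, -0.0025, 0.06], 0],
    [[-0.0045, -0.0025, 0.09], 0],
    [[-0.0045, -0.0025, 0.11], 0],
    [[-0.0045, -0.0025, 0.125], 0],
    [[-0.0045, -0.0025, 0.135], 0],
    [[-0.0045, -0.0025, 0.14], 0],
    [[-0.0045, -0.0025, 0.141], 0]
  ]
}}

```text
clock: 34.25
eef_pos: [0.6163, 0.0683, 0.022]
tcp_rot: [0.031, 0.934, -0.013, 0.355]
wrist_force: [-0.1, -1.5, -0.5]
width: 1.004
grasp_force: 0.0
```

Run:
```python
from h2 import *
mv(.6173,.0675,.0195)
```

```text
shift [ 0.0008 -0.0007  0.0026] pos [0.6163 0.0683 0.022 ] tool [[-0.746, 0.067, 0.663], [0.049, 0.998, -0.046], [-0.664, -0.002, -0.747]] q [-0.07  0.9   2.06  3.14  0.54  1.57] t 34.25
```

Good. Close on the boss, then drag it straight back along −x. In tool axes that is +x with −z.

Call:
{"fn": "apply_moves", "kwargs": {
  "steps": [
    [[0, 0, 0.001], 0],
    [[0, 0, 0.001], 0],
    [[0, 0, 0.001], 0],
    [[0, 0, 0.001], 0],
    [[0, 0, 0.001], 0],
    [[0, 0, 0.001], 0],
    [[0, 0, 0.001], 0],
    [[0, 0, 0.001], 0]
  ],
  "fingers": 0
}}

```text
clock: 35.05
eef_pos: [0.6171, 0.0676, 0.0217]
tcp_rot: [0.031, 0.934, -0.013, 0.356]
wrist_force: [-2.6, -2.1, 6.2]
width: 0.312
grasp_force: 59.8
```

Run:
```python
from h2 import *
s=monitor.read_state();p=s['eef_pos'];print(s['width']*85)
mv(p[0]-.095,p[1]+.008,p[2]+.002)
rot=R.from_quat(s['tcp_rot']); print(ik6(p+[-.095,.008,.002],rot))
```

```text
26.548593427639386
shift [ 0.0698  0.0015 -0.0649] pos [0.6171 0.0676 0.0217] tool [[-0.745, 0.068, 0.664], [0.049, 0.998, -0.047], [-0.665, -0.002, -0.747]] q [-0.07  0.9   2.06  3.14  0.54  1.57] t 35.05
(array([-0.07,  0.95,  2.28, -3.14,  0.82,  1.57]), 1)
```

Call:
{"fn": "apply_moves", "kwargs": {
  "steps": [
    [[0.009, 0, -0.01], 0],
    [[0.024, 0, -0.023], 0],
    [[0.04, 0.001, -0.038], 0],
    [[0.055, 0.001, -0.051], 0],
    [[0.07, 0.0015, -0.065], 0],
    [[0.07, 0.0015, -0.065], 0]
  ]
}}

```text
clock: 35.65
eef_pos: [0.5184, 0.0762, 0.022]
tcp_rot: [0.031, 0.935, -0.013, 0.352]
wrist_force: [-1.1, 0.2, 0.5]
width: 0.314
grasp_force: 59.6
```

Run:
```python
from h2 import *
s=monitor.read_state();p=s['eef_pos'];print(s['width']*85,s['wrist_force'],s['grasp_force'])
mv(.5,.07,.05)
snap('scene','s3'); a=cv2.imread('pics/s3.png'); cv2.imwrite('pics/s3c.png',cv2.resize(a[170:340,180:380],(800,600)))
```

```text
26.709089314381945 [-1.12902699  0.24281404  0.50614382] 59.621758460998535
shift [-0.0049 -0.0075 -0.0329] pos [0.5184 0.0762 0.022 ] tool [[-0.751, 0.067, 0.657], [0.049, 0.998, -0.045], [-0.659, -0.002, -0.752]] q [-0.07  0.95  2.3   3.14  0.83  1.57] t 35.65
```

View pics/s3c.png

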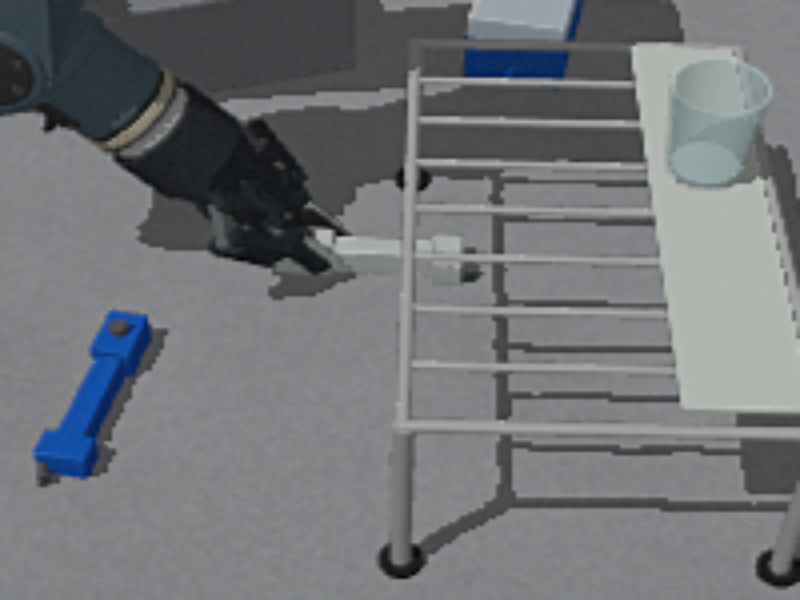

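The picture shows the boss and shank now out in front of the bar, with the jaw still under it at about (455,255). Open, slide forward to the shank and regrip.

Call:
{"fn": "apply_moves", "kwargs": {
  "steps": [
    [[0, 0, 0], 0],
    [[0, 0, 0], 0],
    [[0, 0, 0], 0],
    [[0, 0, 0], 0],
    [[-0.015, -0.0005, 0.013], 0],
    [[-0.03, -0.001, 0.026], 0],
    [[-0.03, -0.001, 0.026], 0],
    [[-0.03, -0.001, 0.026], 0]
  ],
  "fingers": 1
}}

```text
clock: 36.5
eef_pos: [0.5613, 0.072, 0.0239]
tcp_rot: [0.031, 0.934, -0.013, 0.355]
wrist_force: [0.1, -1.2, 1.2]
width: 0.997
grasp_force: 0.0
```

Call:
{"fn": "apply_moves", "kwargs": {
  "steps": [
    [[0, 0, 0], 0],
    [[0, 0, 0], 0],
    [[0, 0, 0], 0],
    [[0, 0, 0], 0],
    [[0, 0, 0], 0],
    [[0, 0, 0], 0],
    [[0, 0, 0], 0],
    [[0, 0, 0], 0]
  ],
  "fingers": 0
}}

```text
clock: 37.3
eef_pos: [0.5612, 0.072, 0.0237]
tcp_rot: [0.031, 0.934, -0.013, 0.355]
wrist_force: [-2.2, -0.2, 2.3]
width: 0.191
grasp_force: 59.6
```

Run:
```python
from h2 import *
s=monitor.read_state();print(s['width']*85)
mv(.53,.077,.04);mv(.49,.08,.1); mv(.49,.08,.16)
```

```text
16.259162700741566
shift [ 0.0127  0.0028 -0.0331] pos [0.5612 0.072  0.0237] tool [[-0.746, 0.067, 0.663], [0.049, 0.998, -0.046], [-0.664, -0.002, -0.748]] q [-0.07  0.92  2.19  3.14  0.69  1.57] t 37.3
shift [ 0.0029  0.003  -0.1045] pos [0.5612 0.072  0.0237] tool [[-0.746, 0.067, 0.663], [0.049, 0.998, -0.046], [-0.664, -0.002, -0.748]] q [-0.07  0.92  2.19  3.14  0.69  1.57] t 37.3
shift [-0.037   0.0029 -0.1494] pos [0.5612 0.072  0.0237] tool [[-0.746, 0.067, 0.663], [0.049, 0.998, -0.046], [-0.664, -0.002, -0.748]] q [-0.07  0.92  2.19  3.14  0.69  1.57] t 37.3
```

Call:
{"fn": "apply_moves", "kwargs": {
  "steps": [
    [[0.005, 0.001, -0.012], 0],
    [[0.013, 0.003, -0.033], 0],
    [[0.007, 0.003, -0.07], 0],
    [[0.005, 0.003, -0.107], 0],
    [[-0.015, 0.003, -0.13], 0],
    [[-0.033, 0.003, -0.153], 0],
    [[-0.033, 0.003, -0.153], 0]
  ]
}}

```text
clock: 38.0
eef_pos: [0.4844, 0.0808, 0.1636]
tcp_rot: [0.031, 0.933, -0.013, 0.358]
wrist_force: [-0.8, 0.5, -3.2]
width: 0.19
grasp_force: 59.2
```

Run:
```python
from h2 import *
s=monitor.read_state();print(s['wrist_force'],s['width'])
mv(.46,.22,.16); mv(.42,.32,.16); mv(.415,.35,.15)
```

```text
[-0.75442106  0.48219287 -3.24565382] 0.18958478760666778
shift [ 0.0272  0.1373 -0.02  ] pos [0.4844 0.0808 0.1636] tool [[-0.742, 0.067, 0.667], [0.048, 0.998, -0.046], [-0.669, -0.002, -0.743]] q [-0.06  0.52  2.35  3.16  0.46  1.56] t 38.0
shift [ 0.0617  0.2344 -0.0513] pos [0.4844 0.0808 0.1636] tool [[-0.742, 0.067, 0.667], [0.048, 0.998, -0.046], [-0.669, -0.002, -0.743]] q [-0.06  0.52  2.35  3.16  0.46  1.56] t 38.0
shift [ 0.0736  0.264  -0.0486] pos [0.4844 0.0808 0.1636] tool [[-0.742, 0.067, 0.667], [0.048, 0.998, -0.046], [-0.669, -0.002, -0.743]] q [-0.06  0.52  2.35  3.16  0.46  1.56] t 38.0
```

Call:
{"fn": "apply_moves", "kwargs": {
  "steps": [
    [[0.027, 0.137, -0.02], 0],
    [[0.027, 0.137, -0.02], 0],
    [[0.027, 0.137, -0.02], 0],
    [[0.062, 0.234, -0.051], 0],
    [[0.062, 0.234, -0.051], 0],
    [[0.073, 0.264, -0.049], 0],
    [[0.073, 0.264, -0.049], 0],
    [[0.073, 0.264, -0.049], 0]
  ]
}}

```text
clock: 38.8
eef_pos: [0.4138, 0.3513, 0.1432]
tcp_rot: [0.026, 0.934, -0.011, 0.356]
wrist_force: [0.1, -0.9, -1.2]
width: 0.192
grasp_force: 59.5
```

Run:
```python
from h2 import *
mv(.415,.352,.115); mv(.415,.352,.078)
snap('top','t4'); a=cv2.imread('pics/t4.png'); cv2.imwrite('pics/t4c.png',cv2.resize(a[180:380,120:320],(600,600)))
```

```text
shift [0.0179 0.0008 0.0218] pos [0.4138 0.3513 0.1432] tool [[-0.745, 0.057, 0.664], [0.041, 0.998, -0.039], [-0.665, -0.002, -0.747]] q [0.75 0.61 2.06 4.57 0.51 0.83] t 38.8
shift [0.0425 0.0009 0.0495] pos [0.4138 0.3513 0.1432] tool [[-0.745, 0.057, 0.664], [0.041, 0.998, -0.039], [-0.665, -0.002, -0.747]] q [0.75 0.61 2.06 4.57 0.51 0.83] t 38.8
```

Call:
{"fn": "apply_moves", "kwargs": {
  "steps": [
    [[0.01, 0, 0.011], 0],
    [[0.018, 0.001, 0.022], 0],
    [[0.028, 0.001, 0.033], 0],
    [[0.036, 0.001, 0.042], 0],
    [[0.0425, 0.001, 0.049], 0],
    [[0.0425, 0.001, 0.049], 0]
  ]
}}

```text
clock: 39.45
eef_pos: [0.416, 0.3458, 0.0782]
tcp_rot: [0.031, 0.934, -0.014, 0.355]
wrist_force: [0.3, -0.2, -1.4]
width: 0.192
grasp_force: 59.5
```

Call:
{"fn": "apply_moves", "kwargs": {
  "steps": [
    [[0, 0, 0], 0],
    [[0, 0, 0], 0],
    [[0, 0, 0], 0],
    [[0, 0, 0], 0],
    [[0, 0, 0], 0]
  ],
  "fingers": 0.55
}}

```text
clock: 39.95
eef_pos: [0.4169, 0.3487, 0.0811]
tcp_rot: [0.031, 0.934, -0.011, 0.357]
wrist_force: [-0.1, 1.1, 0.2]
width: 0.548
grasp_force: 0.0
```

Call:
{"fn": "apply_moves", "kwargs": {
  "steps": [
    [[0, 0, -0.03], 0],
    [[0, 0, -0.06], 0],
    [[0, 0, -0.1], 0],
    [[0, 0, -0.12], 0],
    [[0, 0, -0.12], 0]
  ]
}}

```text
clock: 40.45
eef_pos: [0.3371, 0.3425, 0.1598]
tcp_rot: [0.027, 0.932, -0.003, 0.362]
wrist_force: [0.4, -0.5, -0.5]
width: 0.55
grasp_force: 0.0
```

Run:
```python
from h2 import *
mv(.46,.0,.25)
```

```text
shift [-0.1682 -0.3342  0.025 ] pos [0.3371 0.3425 0.1598] tool [[-0.737, 0.053, 0.674], [0.049, 0.998, -0.026], [-0.674, 0.014, -0.738]] q [0.88 0.55 2.17 4.57 0.57 0.96] t 40.45
```

Call:
{"fn": "apply_moves", "kwargs": {
  "steps": [
    [[-0.12, -0.25, 0.06], 0],
    [[-0.12, -0.25, 0.06], 0],
    [[-0.12, -0.25, 0.06], 0],
    [[-0.12, -0.25, 0.06], 0],
    [[-0.12, -0.25, 0.06], 0],
    [[-0.12, -0.25, 0.06], 0],
    [[-0.12, -0.25, 0.06], 0]
  ]
}}

```text
clock: 41.15
eef_pos: [0.4565, 0.083, 0.1917]
tcp_rot: [0.03, 0.932, -0.004, 0.362]
wrist_force: [0.3, 0.2, 0.2]
width: 0.549
grasp_force: 0.0
```

Run:
```python
from h2 import *
mv(.46,.0,.25)
snap('top','t5'); snap('scene','s5'); a=cv2.imread('pics/t5.png'); b=cv2.imread('pics/s5.png')
A=cv2.resize(a[210:330,140:260],(400,400),interpolation=cv2.INTER_CUBIC); B=cv2.resize(b[120:220,180:280],(400,400),interpolation=cv2.INTER_CUBIC)
C=cv2.resize(a[225:305,390:470],(200,200)); D=cv2.resize(b[320:420,140:280],(280,200)); E=cv2.resize(a[120:220,240:450],(320,200))
cv2.imwrite('pics/fin.png',np.vstack([np.hstack([A,B]),np.hstack([C,D,E])]))
```

```text
shift [-0.0462 -0.0818 -0.0383] pos [0.4565 0.083  0.1917] tool [[-0.736, 0.059, 0.674], [0.053, 0.998, -0.029], [-0.674, 0.014, -0.738]] q [-0.08  0.42  2.4   3.09  0.42  1.62] t 41.15
```

View pics/fin.png

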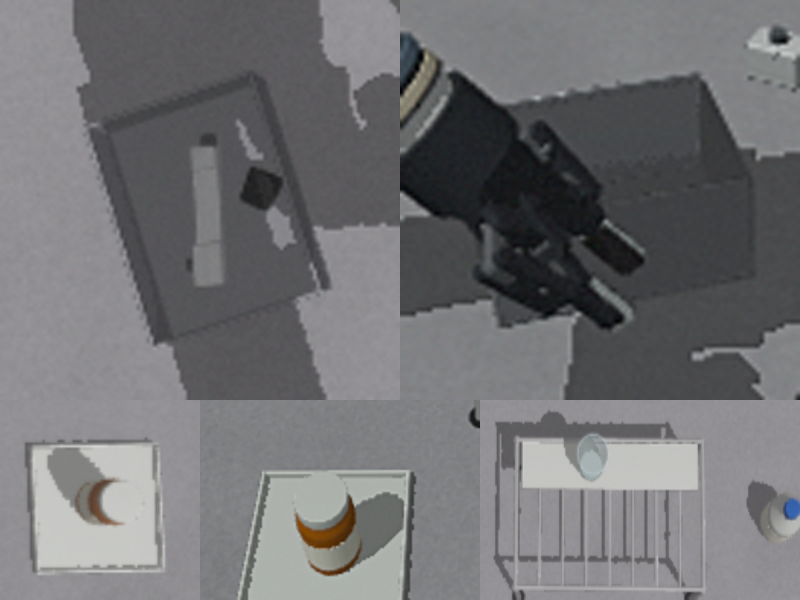

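The composite shows the clamp lying on the bin floor from (207,140) to (207,285), with the stopper beside it at (262,188). The jar is upright in the tray, the rack is clear and the gripper touches nothing.

```bash
python3 -c "
from h import *
print(manip.hand_in())"
```

```text
the job is handed in; nothing more can be done
None
```

I handed the job in at about 41 s: the last pictures show the jar upright in the tray, the stopper and clamp arm flat inside the bin, and the gripper clear. I tilted the gripper to get under the rack bar by commanding poses just past the arm's reach, and the hand-in gave no verdict.

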